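# Take the strainer out of the lens edger and lay it on the drying rack

## Robot

A 7-joint arm with a two-finger parallel gripper is mounted at the origin on the work surface. World frame = base frame: x ahead of the robot, y to its left, z up, the work surface at z = 0. Lengths are in mm, angles in rad, forces in N, time in s.
With the tool pointing down it reaches from about 400 to 850 mm from the base axis. Payload 4.5 kg.
Tool frame: the origin (TCP) lies between the finger pads; the fingertips stand 19 mm ahead of it and the grasp point (between the pads) is the TCP (robot.nose_length is the distance from the TCP to the fingertips, in mm); z points along the fingers, y is the direction in which the jaws open and shut (so a half turn about z gives the same grasp; the last joint's range is limited). The gripper opens to 88 mm and grips with 3 to 60 N. Pads are 18 mm wide; open, the fingers measure 123 mm over their backs; the gripper's body (75 mm by 187 mm) begins 45 mm behind the grasp point.
Start: joints at [1.174, 0.689, -0.195, 1.565, 0.157, 0.902, -0.215], TCP at [261.028, -567.905, 257.743] pointing down, gripper open.
Joint ranges: [-3.01, 3.01], [-0.46, 2.08], [-1.47, 1.51], [0.13, 2.56], [-1, 4.14], [0.04, 2.09], [-2.66, 2.66]. Speed limits (rad/s): [2.57, 2.57, 3.14, 3.14, 3.14, 3.14, 3.14].

## Interface

Orientations are given as a unit quaternion [x, y, z, w].
In Python, from cell import telemetry, grab_frame, camera_params, workorder, robot gives the robot as it stands.
- The arm moves only by the tool drive_tool, never from a script. Its argument "plan" is a list of rows, each an object of numbers: "dx", "dy", "dz": the shift along the tool's x, y, z each as a share of 0.8 m, from -1 to 1; "wx", "wy", "wz": the turn, a rotation vector about the tool's x, y, z each as a share of 360 degrees, from -1 to 1; "jaw": the opening, from 0 (shut) to 1 (fully open). A call has 1 to 10 rows; each row shifts and turns the commanded pose from where the row before left it, along the tool's axes as they then stand; what a row does not reach is not made up. A row lasts 1/12 s, in which the tool goes at most 41.7 mm and 7.16 degrees, less where a joint would pass 70% of its speed; a pose out of reach is approached as far as the arm can. A call with a number of a shift or a turn outside -1 to 1 is refused whole. A call with a gripper value outside its range is refused whole. The fingers move at their own pace and stop on an object; the grip force is fixed at half the most. Time passes only in rows, so rows that do not move let the fingers close. It gives the time, the measured TCP pose, the force and the opening at its end, in the units of the state.
- telemetry.state(): the state, without advancing time (a new reading comes with each control period).
- grab_frame(name): name is "scene" or "side" or "wrist"; returns (picture, depth): 400x640x3 uint8, blue, green, red; 400x640 float32, mm along the optical axis (not along the pixel's ray), 0 where there is no reading.
- camera_params(name): a dict with "fx", "fy", "cx", "cy" (pixels), "camera_from_world" (4x4, takes a point from world to camera coordinates); the wrist camera has in their place "tool_from_camera" (4x4, takes a point from camera to tool coordinates, whose origin is the TCP and whose axes are the flange's). Camera axes: x right, y up, looking along -z (the intrinsics and any distortion apply to the point x, -y, -z); pixel columns grow to the right and rows downward; lengths in mm; the calibration is good to about 2 mm. A picture is of the moment at which its call begins: read the wrist's pose just before it. camera_params takes no time and is no camera call.
- workorder.job_done(): hands the job in, once; it reports no verdict.
The state is a dict: "clock": time; "q": joint angles; "joint_velocities": joint speeds; "joint_torque": joint torques, N m; "tcp_pos": TCP position; "tcp_rot": TCP orientation; "ft_force": force on the tool from outside, world axes, zero at the start; "moment": the same for the moment, N m; "gripper_width": opening from 0.0 (shut) to 1.0 (fully open).
Only numpy, scipy, OpenCV 4.12 (cv2) and the standard library are available. Lean on these libraries where they do the work, as an engineer would, in place of code of your own. Each camera call takes 0.05 s, during which the arm holds its last target.

## Task

Take the strainer cartridge out of the lens edger: squeeze the two tabs on its cap together, keep them squeezed while you turn the cap about an eighth of a turn counter-clockwise (seen from above) so that its lugs come out from under the keepers, and draw it straight up. Stand it upright on the round drip mat and let go of it, then take it again by its cap with a tilted hand and lay it on its side across both V-notches of the drying rack. Do not drop it or knock it over, and leave the spray bottle and the spectacles where they are.

Things in the scene. Friction and masses are not known exactly. Their poses are not given: they have to be found in the camera images.
- cap_center (a point): Middle of the block on top of the strainer's white cap, on the strainer's axis, 118 mm above its foot and 26 mm above the underside of the cap's flange. z points from foot to cap (up at the start). Block 24 mm (x) by 32 mm (y), top 18 mm above this point. Springy upright tabs stand at its +y and -y, lugs at the flange's +x and -x.
- barrel_center (a point): Middle of the strainer's barrel, 46 mm above its flat foot; axes as cap_center. The strainer is one loose piece, 138 mm long, 130 to 220 g: grey barrel, 42 mm diameter, 92 mm long, dark bands; on it the cap: flange 58 mm diameter, 5 mm thick, with two lugs 14 mm wide, 6 mm thick, reaching 42 mm from the axis.
- tab_a (a joint): Travel of the +y tab towards the axis, m: 0 free, 0.007 fully squeezed; spring 4 N at rest, 10 N fully squeezed. Tab 18 mm wide (x), 6 mm thick, 6 to 46 mm above the flange's underside. The tabs' outer faces are 62 mm apart, 48 mm when squeezed home. At its bottom (6 to 13 mm) a tooth 14 mm wide stands out 6 mm further.
- tab_b (a joint): The same for the -y tab.
- edger: Lens edger, cream, fixed. Origin at table height under the axis of its strainer well; deck 160 mm square about it at 110 mm height. At the start the strainer sits in the well, barrel hidden, flange on the deck, its axes along the edger's within 3 degrees. At +x, from 85 mm off the axis, stands the wheel hood, up to 160 mm above the table.
- deck (a point): Where the well's axis meets the edger's deck. On the deck, up to 14 mm high: a steel keeper over each lug (at +x and -x) prevents lifting; gate blocks beside each tooth (+y and -y) prevent turning until both tabs are squeezed 5 mm or more. Counter-clockwise from above, the lugs are clear from 30 degrees and stop at about 50; the tabs may then spring out.
- mat: Round black rubber drip mat, fixed, 130 mm diameter, 5 mm thick. Origin at the centre of its underside, at table height.
- rest (a point): On the fixed drying rack, midway between its two steel V-notches: where the laid strainer's barrel centre belongs, 75 mm above the table. The strainer lies along this y axis, cap at either end. V-notches (90 degrees, open upward, 8 mm thick) at 25 mm either side, mouths 56 mm wide with edges 75 mm above the table. Grey base 110 (x) by 90 (y) by 10 mm.
- spray: White bottle, 52 mm diameter, 130 mm tall, a bystander. Origin at the centre of its underside.
- spectacles: Black spectacle frame, about 130 mm wide, 140 mm deep, 45 mm tall, a bystander. Origin at table height below the bridge.
There are look-alikes about, which are no part of the job. What is shaped like the part that bears cap_center but red is not meant. Several things have the shape of the mat; the one meant has the colours described above.

How it is judged (in metres and radians):
On the way, in this order (a step that is already met when the one before it is completed fails the run):
1. the strainer, still seated in the well, is turned at least 26 degrees from its locked position (angle between the x axis of cap_center and the x axis of edger, either way round above 0.45 rad and horizontal distance between barrel_center and edger below 0.01 m and z of barrel_center in the frame of edger below 0.07 m), for 0.05 s.
2. the strainer stands upright on the drip mat, let go (horizontal distance between barrel_center and mat below 0.05 m and z of barrel_center in the frame of mat below 0.056 m and angle between barrel_center's own z axis and vertical below 0.1 rad and contact force between the fingers and strainer below 0.1 N and linear speed of strainer below 0.03 m/s), for 0.2 s.
At the end, for the whole second after the job is handed in: The strainer lies at rest in both V-notches of the rack: level within 7 degrees, along the rack's y axis within 7 degrees (either way round), its barrel centre within 6 mm of the rest point sideways and in height and within 20 mm along the rack (angle between barrel_center's own z axis and vertical between 1.45 and 1.69 rad and angle between the z axis of barrel_center and the y axis of rest, either way round below 0.12 rad and x of barrel_center in the frame of rest between -0.006 and 0.006 m and y of barrel_center in the frame of rest between -0.02 and 0.02 m and z of barrel_center in the frame of rest between -0.006 and 0.006 m and linear speed of strainer below 0.02 m/s); the robot touches nothing.
It fails at once if the strainer falls or topples (moves faster than 0.5 m/s while no finger touches it) (linear speed of strainer above 0.5 m/s and contact force between the fingers and strainer below 0.01 N).
It fails at once if the spray bottle or the spectacles are displaced by more than 30 mm (distance of any of spray, spectacles from where it was at the start of the episode above 0.03 m).
It also fails if it takes over 72 s, if anything falls off the work surface, if the arm or the gripper's body presses on something with over 40 N, if the wrist force passes 120 N, or if a joint passes its speed limit or range.

## Working session

There is one attempt and no reset: what is moved stays moved. The work goes in short steps, Python scripts to look and compute and a tool call to move; the robot and the scene stay as the last step left them, time stands still between calls to the robot, and variables do not carry over. Pictures are saved under pics/ and viewed, and the job is handed in when it is done.

Besides the shell and the picture viewer there is one more tool, called after "Call:" as name(argument=value, ...), one argument or row to a line, values as JSON. drive_tool: Moves the arm, as the interface text tells. Its arguments: {"type":"object","properties":{"plan":{"type":"array","items":{"type":"object","properties":{"dx":{"type":"number","minimum":-1,"maximum":1},"dy":{"type":"number","minimum":-1,"maximum":1},"dz":{"type":"number","minimum":-1,"maximum":1},"wx":{"type":"number","minimum":-1,"maximum":1},"wy":{"type":"number","minimum":-1,"maximum":1},"wz":{"type":"number","minimum":-1,"maximum":1},"jaw":{"type":"number"}}}}},"required":["plan"]}

```bash
ls -R | head -30; mkdir -p pics
python3 - <<'E'
from cell import telemetry, grab_frame, camera_params, workorder, robot
import cv2,json,numpy as np
print(telemetry.state())
for n in ["scene","side","wrist"]:
    im,d=grab_frame(n); cv2.imwrite(f"pics/{n}0.png",im); np.save(f"pics/{n}0.npy",d); print(n,camera_params(n))
print(telemetry.state()['clock'])
E
```

```text
.:
pics

./pics:
{'clock': 0.0, 'q': array([ 1.17380622,  0.69000344, -0.19449993,  1.56628778,  0.15731796,
        0.9024741 , -0.2150974 ]), 'joint_velocities': array([-0.00052848, -0.00173037, -0.00095347,  0.00212084,  0.00019488,
        0.00046625, -0.00051441]), 'joint_torque': array([ 2.59353983e-04, -5.27563405e+01, -1.26635838e+00, -1.53430778e+01,
       -5.25437901e-02,  6.83795006e-03,  1.88325389e-04]), 'tcp_pos': array([ 260.70672336, -567.40873426,  256.91248111]), 'tcp_rot': array([ 9.76883056e-01,  2.13772550e-01, -2.60090508e-04, -8.51429611e-04]), 'ft_force': array([ 0.15749924, -0.09523358, -0.00342554]), 'moment': array([-0.03600267, -0.02434261, -0.00829985]), 'gripper_width': 1.001001658836786}
scene {'fx': 516.954567667907, 'fy': 516.954567667907, 'cx': 317.25207829176526, 'cy': 197.06281610043104, 'camera_from_world': array([[-1.34629717e-01,  9.90858844e-01,  8.57845035e-03,
         1.51124452e+02],
       [-5.60793436e-01, -8.33276881e-02,  8.23751915e-01,
         2.15547514e+02],
       [ 8.16936693e-01,  1.06090749e-01,  5.66885519e-01,
        -1.997
[... 344 characters left out ...]
56766e-01,  6.74190486e-01,
        -3.75932392e+02],
       [-4.38478273e-01,  5.12272413e-01,  7.38453640e-01,
        -1.49769006e+03],
       [ 0.00000000e+00,  0.00000000e+00,  0.00000000e+00,
         1.00000000e+00]])}
wrist {'fx': 289.5458361516219, 'fy': 289.5458361516219, 'cx': 319.76697958721195, 'cy': 199.3521620305628, 'tool_from_camera': array([[ 6.23331348e-04,  9.46922634e-01,  3.21460941e-01,
         8.51957565e+01],
       [ 9.99999802e-01, -5.64212895e-04, -2.77064031e-04,
        -1.16510586e-01],
       [-8.09857936e-05,  3.21461050e-01, -9.46922799e-01,
        -1.27259405e+02],
       [ 0.00000000e+00,  0.00000000e+00,  0.00000000e+00,
         1.00000000e+00]])}
0.15
```

View pics/scene0.png

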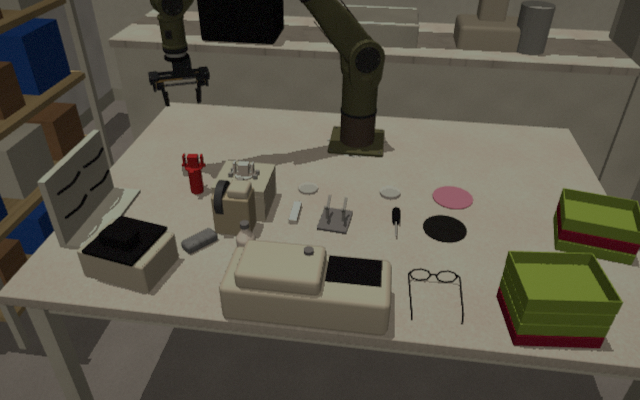

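View pics/side0.png

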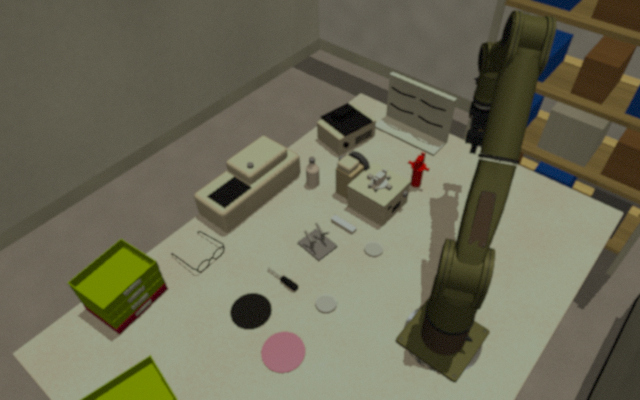

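View pics/wrist0.png

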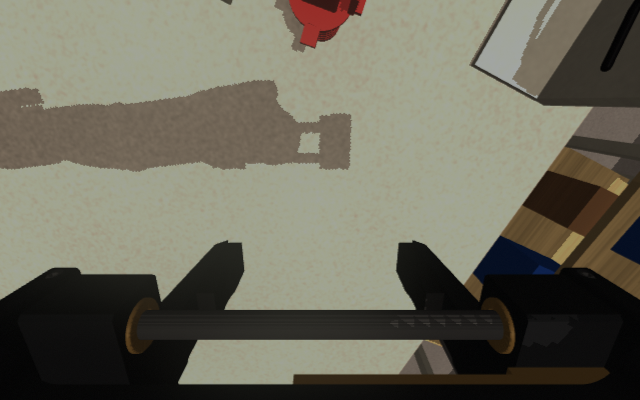

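The white cap is on the edger at scene (243,170) and side (378,181). The red look-alike stands alone at scene (195,170). The discs are black at (444,228) and pink at (453,197), plus small grey ones. The black disc matches the mat. The rack is at (336,218). The cream bottle near scene (243,235) is probably the spray.

```bash
cat > h.py <<'E'
from cell import telemetry, grab_frame, camera_params, workorder, robot
import cv2,numpy as np
from scipy.spatial.transform import Rotation as R
def T_tool(s=None):
    s=s or telemetry.state(); T=np.eye(4); T[:3,:3]=R.from_quat(s['tcp_rot']).as_matrix(); T[:3,3]=s['tcp_pos']; return T
def wfc(n,s=None):
    p=camera_params(n)
    return T_tool(s)@p['tool_from_camera'] if n=='wrist' else np.linalg.inv(p['camera_from_world'])
def cloud(n,d,s=None,M=None):
    p=camera_params(n); M=wfc(n,s) if M is None else M
    v,u=np.mgrid[:d.shape[0],:d.shape[1]]
    P=np.stack([(u-p['cx'])/p['fx']*d,-(v-p['cy'])/p['fy']*d,-d,np.ones_like(d)],-1)@M.T
    P=P[...,:3]; P[d<=0]=np.nan; return P
def ray(n,u,v,z,s=None):
    p=camera_params(n); M=wfc(n,s)
    r=M[:3,:3]@np.array([(u-p['cx'])/p['fx'],-(v-p['cy'])/p['fy'],-1]); o=M[:3,3]
    return o+r*(z-o[2])/r[2]
E
python3 - <<'E'
from h import *
for n in ["scene","side"]:
    im=cv2.imread(f"pics/{n}0.png"); d=np.load(f"pics/{n}0.npy"); P=cloud(n,d)
    print(n,(d>0).mean())
    pts={"scene":dict(mat=(444,228),cap=(243,170),deck=(262,185),table=(300,250),rack=(336,225),bottle=(243,232),specL=(410,290),hood=(236,195)),
     "side":dict(mat=(251,310),cap=(378,181),deck=(395,195),table=(300,290),rack=(316,245),bottle=(312,178),spec=(208,265))}[n]
    for k,(u,v) in pts.items(): print(k,P[v,u].round(0))
    # mat: dark pixels connected at mat
    hsv=cv2.cvtColor(im,cv2.COLOR_BGR2HSV); m=((hsv[...,2]<50)&(np.abs(P[...,2])<20)).astype('uint8')
    _,L,st,c=cv2.connectedComponentsWithStats(m); u,v=pts['mat']; l=L[v,u]; print('mat',st[l],c[l],ray(n,*c[l],5))
    x0,y0,w,h={"scene":(170,130,200,130),"side":(280,130,160,130)}[n]
    cv2.imwrite(f"pics/{n}0c.png",cv2.resize(im[y0:y0+h,x0:x0+w],None,fx=4,fy=4,interpolation=cv2.INTER_CUBIC))
E
```

```text
scene 0.9940859375
mat [503. 301.  -2.]
cap [ 481. -315.  133.]
deck [ 519. -249.  110.]
table [847. -80. 154.]
rack [546. -22.   6.]
bottle [ 737. -251.  103.]
specL [804. 194.  19.]
hood [ 628. -296.  143.]
mat [423 216  43  26 869] [444.39930955 228.50863061] [514.44487798 300.33921864   5.        ]
side 0.99510546875
mat [502. 302.   8.]
cap [ 460. -299.  137.]
deck [ 385. -296.  118.]
table [434. 149.   5.]
rack [514. -23.   6.]
bottle [ 709. -229.   53.]
spec [737. 272.   8.]
mat [ 231  294   39   34 1026] [250.4005848  310.78947368] [502.50204588 303.89166921   5.        ]
```

View pics/scene0c.png

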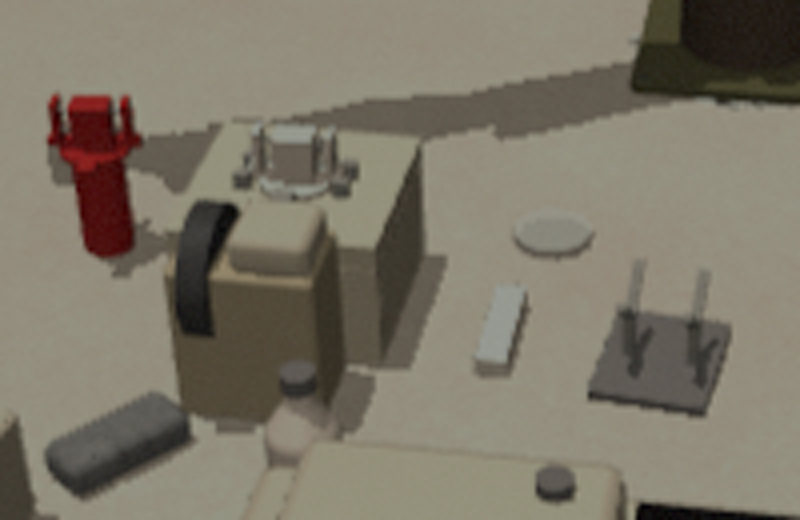

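View pics/side0c.png

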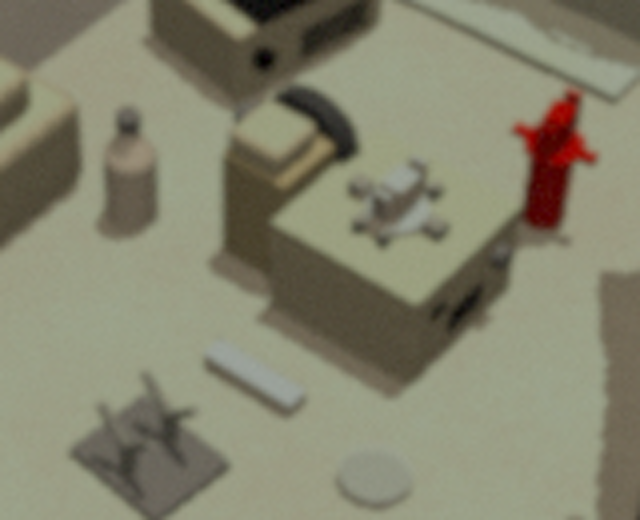

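Run:
```python
from h import *
print([a for a in dir(robot) if a[0]!='_'],[a for a in dir(workorder) if a[0]!='_'])
for a in dir(robot):
    if a[0]!='_': print(a,getattr(robot,a))
d=np.load("pics/side0.npy"); im=cv2.imread("pics/side0.png"); P=cloud("side",d)
# deck
m=(P[...,2]>100)&(P[...,2]<116)&(abs(P[...,0]-470)<130)&(abs(P[...,1]+305)<130)
q=P[m][:,:2].astype(np.float32); print(len(q),cv2.minAreaRect(q),np.median(P[m][:,2]))
m=(P[...,2]>125)&(P[...,2]<158)&(abs(P[...,0]-470)<50)&(abs(P[...,1]+305)<50)
print('cap',np.median(P[m],0),P[m].min(0),P[m].max(0))
m=(im.max(2)<110)&(abs(P[...,2]-10)<12)&(abs(P[...,0]-530)<90)&(abs(P[...,1]+20)<90)
q=P[m][:,:2].astype(np.float32); print('rack',len(q),cv2.minAreaRect(q))
```

```text
['Unreachable', 'nose_length'] ['job_done']
Unreachable <class 'cell.Unreachable'>
nose_length 19.0
1298 ((491.56048583984375, -316.91168212890625), (169.4416961669922, 214.8444061279297), 89.14059448242188) 109.09847575837637
cap [ 461.9968214  -308.68595121  146.44976383] [ 422.27857033 -354.13728099  125.00222297] [ 508.58873975 -268.75328282  157.29977497]
rack 550 ((510.1665344238281, -24.687271118164062), (89.85575866699219, 111.6447982788086), 82.14366149902344)
```

Call:
drive_tool(
  plan=[
    {"dx":0.0375,"dy":-0.019,"dz":-0.003,"jaw":1},
    {"dx":0.0375,"dy":-0.019,"dz":-0.003,"jaw":1},
    {"dx":0.0375,"dy":-0.019,"dz":-0.003,"jaw":1},
    {"dx":0.0375,"dy":-0.019,"dz":-0.003,"jaw":1},
    {"dx":0.0375,"dy":-0.019,"dz":-0.003,"jaw":1},
    {"dx":0.0375,"dy":-0.019,"dz":-0.003,"jaw":1},
    {"dx":0.0375,"dy":-0.019,"dz":-0.003,"jaw":1},
    {"dx":0.0375,"dy":-0.019,"dz":-0.003,"jaw":1},
    {"dx":0.0375,"dy":-0.019,"jaw":1},
    {"dx":0.0375,"dy":-0.019,"jaw":1},
  ],
)

```text
invalid input at $.plan[0]: expected keys dx, dy, dz, wx, wy, wz, jaw
```

Call:
drive_tool(
  plan=[
    {"wz":0.017,"jaw":1},
    {"wz":0.017,"jaw":1},
    {"wz":0.017,"jaw":1},
    {"wz":0.017,"jaw":1},
    {"jaw":1},
    {"jaw":1},
  ],
)

```text
invalid input at $.plan[0]: expected keys dx, dy, dz, wx, wy, wz, jaw
```

Run:
```python
from h import *
import pickle
s=telemetry.state(); im,d=grab_frame('wrist'); cv2.imwrite("pics/w1.png",im); pickle.dump((s,im,d),open("w1.pkl","wb"))
print(s['clock'],s['tcp_pos'],s['tcp_rot'],s['q'])
```

```text
0.15 [ 260.78426898 -567.50447229  257.11853112] [ 9.76879470e-01  2.13789680e-01 -1.94748481e-04 -6.60609396e-04] [ 1.17380169  0.68976888 -0.19453906  1.56606774  0.15729944  0.90252353
 -0.21505855]
```

View pics/w1.png

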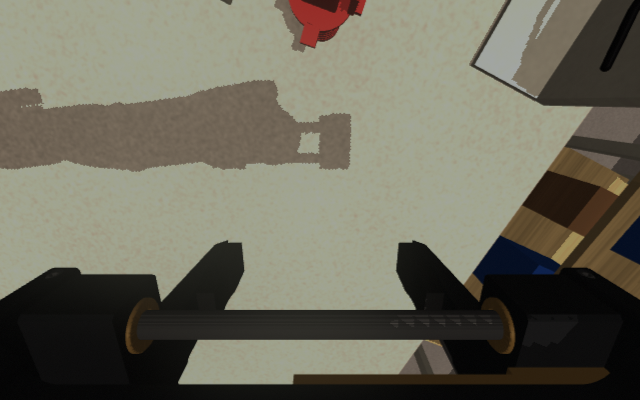

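Call:
drive_tool(
  plan=[
    {"dx":0.0375,"dy":-0.019,"dz":-0.003,"wx":0,"wy":0,"wz":0,"jaw":1},
    {"dx":0.0375,"dy":-0.019,"dz":-0.003,"wx":0,"wy":0,"wz":0,"jaw":1},
    {"dx":0.0375,"dy":-0.019,"dz":-0.003,"wx":0,"wy":0,"wz":0,"jaw":1},
    {"dx":0.0375,"dy":-0.019,"dz":-0.003,"wx":0,"wy":0,"wz":0,"jaw":1},
    {"dx":0.0375,"dy":-0.019,"dz":-0.003,"wx":0,"wy":0,"wz":0,"jaw":1},
    {"dx":0.0375,"dy":-0.019,"dz":-0.003,"wx":0,"wy":0,"wz":0,"jaw":1},
    {"dx":0.0375,"dy":-0.019,"dz":-0.003,"wx":0,"wy":0,"wz":0,"jaw":1},
    {"dx":0.0375,"dy":-0.019,"dz":-0.003,"wx":0,"wy":0,"wz":0,"jaw":1},
    {"dx":0.0375,"dy":-0.019,"dz":0,"wx":0,"wy":0,"wz":0,"jaw":1},
    {"dx":0.0375,"dy":-0.019,"dz":0,"wx":0,"wy":0,"wz":0,"jaw":1},
  ],
)

```text
clock: 1.03
tcp_pos: [470.9, -303.1, 277.1]
tcp_rot: [0.977, 0.214, 0.0, 0.0]
ft_force: [1.1, -0.0, -0.2]
gripper_width: 1.0
```

Call:
drive_tool(
  plan=[
    {"dx":0,"dy":0,"dz":0,"wx":0,"wy":0,"wz":0.017,"jaw":1},
    {"dx":0,"dy":0,"dz":0,"wx":0,"wy":0,"wz":0.017,"jaw":1},
    {"dx":0,"dy":0,"dz":0,"wx":0,"wy":0,"wz":0.017,"jaw":1},
    {"dx":0,"dy":0,"dz":0,"wx":0,"wy":0,"wz":0.017,"jaw":1},
    {"dx":0,"dy":0,"dz":0,"wx":0,"wy":0,"wz":0,"jaw":1},
  ],
)

```text
clock: 1.45
tcp_pos: [470.2, -304.3, 276.8]
tcp_rot: [1.0, 0.001, -0.0, 0.0]
ft_force: [-0.1, -0.8, 1.0]
gripper_width: 1.0
```

Run:
```python
from h import *
import pickle
s=telemetry.state(); im,d=grab_frame('wrist'); cv2.imwrite("pics/w2.png",im); pickle.dump((s,im,d),open("w2.pkl","wb"))
print(s['clock'],s['tcp_pos'],s['tcp_rot'],s['q'])
```

```text
1.45 [ 470.16063507 -304.29164081  276.816448  ] [ 9.99999776e-01  6.12562053e-04 -2.20583329e-04  1.57068800e-04] [ 0.51903397  0.57516543 -0.04472113  1.74673408  0.03390668  0.82068171
 -1.11119596]
```

View pics/w2.png

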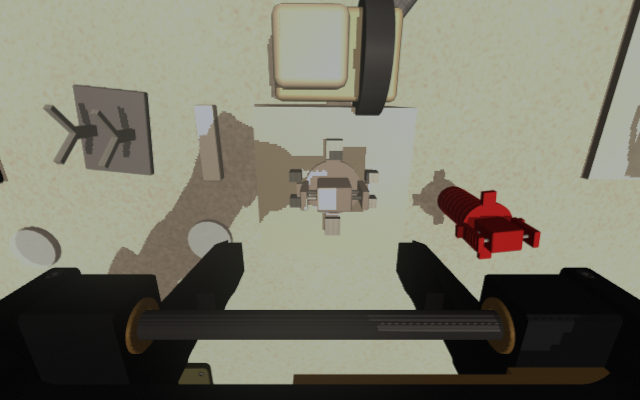

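The wrist view shows the white cap at (333,192) on the edger, with keepers at (333,147) and (333,226). The red look-alike is off to the right and the rack is at (113,130).

Run:
```python
from h import *
import pickle
s,im,d=pickle.load(open("w2.pkl","rb")); P=cloud('wrist',d,s); np.save('w2P.npy',P)
cv2.imwrite("pics/w2c.png",cv2.resize(im[80:250,235:435],None,fx=4,fy=3.5,interpolation=cv2.INTER_CUBIC))
def rect(m,name):
    _,L,st,c=cv2.connectedComponentsWithStats(m.astype('uint8'))
    l=1+np.argmax(st[1:,4]); q=P[L==l]; print(name,len(q),cv2.minAreaRect(q[:,:2].astype(np.float32)),np.median(q[:,2]).round(1))
C=(abs(P[...,0]-470)<60)&(abs(P[...,1]+308)<60)
rect(C&(P[...,2]>149)&(P[...,2]<160),'top')
m=C&(P[...,2]>149)&(P[...,2]<160); q=P[m]; print(np.percentile(q,[2,50,98],axis=0))
rect((abs(P[...,2]-110)<4)&(abs(P[...,0]-470)<120)&(abs(P[...,1]+308)<110),'deck')
for u,v in [(333,147),(333,226),(297,173),(371,173),(297,199),(371,199),(333,195),(270,220),(113,160),(85,132)]: print((u,v),P[v,u].round(1))
```

```text
top 883 ((470.12982177734375, -316.9324951171875), (23.704381942749023, 31.574735641479492), 0.6325635313987732) 154.1
[[ 459.02183589 -346.5173098   150.22407139]
 [ 470.95633392 -316.85484689  154.32708228]
 [ 481.53501544 -286.73513828  156.93758996]]
deck 18043 ((471.90460205078125, -317.04486083984375), (160.44190979003906, 165.23399353027344), 89.4528579711914) 110.2
(333, 147) [ 513.3 -316.4  124.2]
(333, 226) [ 430.6 -317.8  124.5]
(297, 173) [ 487.8 -281.3  124.7]
(371, 173) [ 487.8 -354.5  124.3]
(297, 199) [ 460.4 -280.6  124.1]
(371, 199) [ 460.6 -356.1  124.1]
(333, 195) [ 474.6 -315.8  154.4]
(270, 220) [ 431.2 -249.1  109.9]
(113, 160) [478.2 -20.9  11.7]
(85, 132) [517.5  -7.2  30.5]
```

View pics/w2c.png

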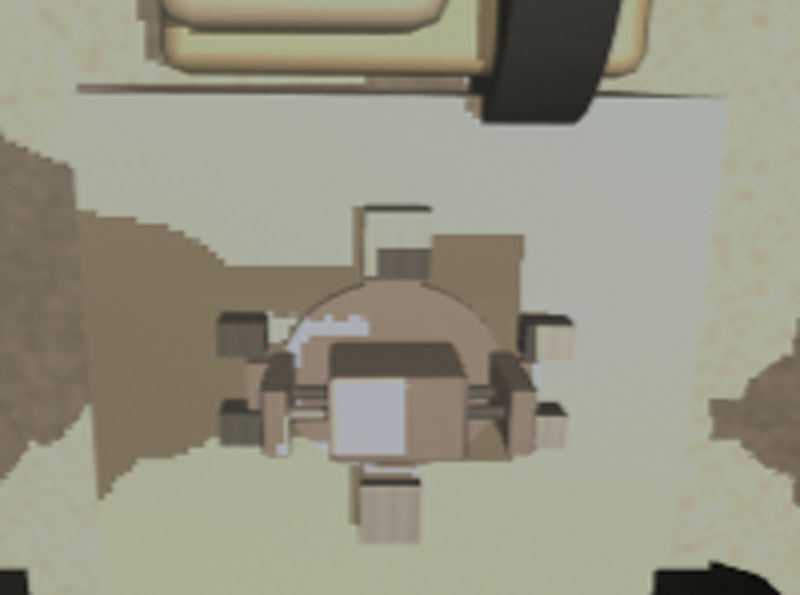

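Run:
```python
from h import *
import pickle
s,im,d=pickle.load(open("w2.pkl","rb")); P=cloud('wrist',d,s)
cv2.imwrite("pics/w2r.png",cv2.resize(im[70:190,30:180],None,fx=5,fy=5,interpolation=cv2.INTER_CUBIC))
B=(abs(P[...,0]-530)<90)&(P[...,1]>-75)&(P[...,1]<70)
m=B&(abs(P[...,2]-10)<3.5)
_,L,st,c=cv2.connectedComponentsWithStats(m.astype('uint8')); l=1+np.argmax(st[1:,4]); q=P[L==l].astype(np.float32); print('base',len(q),cv2.minAreaRect(q[:,:2]),np.median(q[:,2]))
m=B&(P[...,2]>30)&(P[...,2]<90); q=P[m]
print(len(q),q.min(0),q.max(0))
_,L,st,c=cv2.connectedComponentsWithStats(m.astype('uint8'))
for l in range(1,len(st)):
    if st[l][4]>15:
        a=P[L==l]; print(st[l],a[:,2].max(), a[np.argsort(-a[:,2])[:3]].round(1).tolist(), np.median(a,0).round(1))
m=B&(P[...,2]>68)&(P[...,2]<90)
_,L,st,c=cv2.connectedComponentsWithStats(m.astype('uint8'))
for l in range(1,len(st)): a=P[L==l]; print('tip',len(a),a.mean(0).round(1),a.min(0).round(1),a.max(0).round(1))
```

```text
Traceback (most recent call last):
cv2.error: OpenCV(4.12.0) /io/opencv/modules/imgproc/src/convhull.cpp:143: error: (-215:Assertion failed) total >= 0 && (depth == CV_32F || depth == CV_32S) in function 'convexHull'
```

View pics/w2r.png

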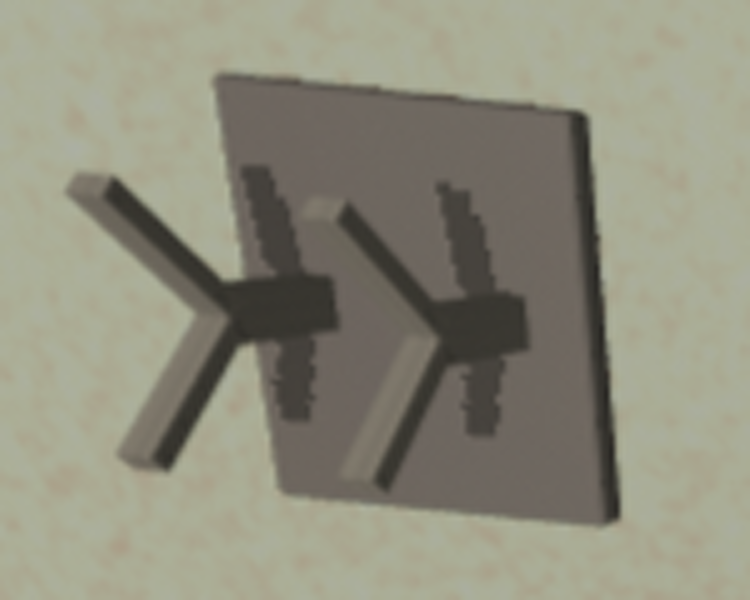

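Run:
```python
from h import *
import pickle
s,im,d=pickle.load(open("w2.pkl","rb")); P=np.nan_to_num(cloud('wrist',d,s))
B=(abs(P[...,0]-530)<90)&(P[...,1]>-75)&(P[...,1]<70)
m=B&(abs(P[...,2]-10)<3.5)&(im.max(2)<150)
_,L,st,c=cv2.connectedComponentsWithStats(m.astype('uint8')); l=1+np.argmax(st[1:,4]); q=P[L==l]; print('base',len(q),cv2.minAreaRect(np.ascontiguousarray(q[:,:2],dtype=np.float32)),np.median(q[:,2]))
m=B&(P[...,2]>66)&(P[...,2]<90)
_,L,st,c=cv2.connectedComponentsWithStats(m.astype('uint8'))
for l in range(1,len(st)): a=P[L==l]; print('tip',len(a),a.mean(0).round(1),a.min(0).round(1),a.max(0).round(1))
```

```text
base 4660 ((516.1939697265625, -28.338260650634766), (91.42020416259766, 110.0541763305664), 84.05973052978516) 10.356513254524202
tip 133 [545.8  -7.6  70.7] [538.7 -12.5  66.1] [551.5  -1.4  76.7]
tip 116 [540.7 -57.1  70.8] [533.4 -61.8  66. ] [546.4 -51.5  75.6]
tip 1 [537.6 -10.8  66.5] [537.6 -10.8  66.5] [537.6 -10.8  66.5]
tip 1 [532.2 -59.8  66. ] [532.2 -59.8  66. ] [532.2 -59.8  66. ]
tip 121 [492.3  -1.9  70.4] [485.9  -5.8  66. ] [499.5   4.2  75.5]
tip 112 [487.2 -51.4  70.4] [480.3 -55.3  66.1] [493.7 -45.5  76.1]
```

Call:
drive_tool(
  plan=[
    {"dx":0.001,"dy":0.016,"dz":0.03,"wx":0,"wy":0,"wz":-0.001,"jaw":1},
    {"dx":0,"dy":0,"dz":0.04,"wx":0,"wy":0,"wz":0,"jaw":1},
    {"dx":0,"dy":0,"dz":0.04,"wx":0,"wy":0,"wz":0,"jaw":1},
    {"dx":0,"dy":0,"dz":0.035,"wx":0,"wy":0,"wz":0,"jaw":1},
    {"dx":0,"dy":0,"dz":0.017,"wx":0,"wy":0,"wz":0,"jaw":1},
    {"dx":0,"dy":0,"dz":0,"wx":0,"wy":0,"wz":0,"jaw":1},
  ],
)

```text
clock: 2.0
tcp_pos: [469.6, -316.4, 144.4]
tcp_rot: [1.0, 0.006, -0.002, -0.002]
ft_force: [-0.3, -0.1, 0.4]
gripper_width: 0.999
```

Call:
drive_tool(
  plan=[
    {"dx":0.0015,"dy":0,"dz":-0.004,"wx":0,"wy":0,"wz":0,"jaw":0.7},
    {"dx":0,"dy":0,"dz":0,"wx":0,"wy":0,"wz":0,"jaw":0},
    {"dx":0,"dy":0,"dz":0,"wx":0,"wy":0,"wz":0,"jaw":0},
    {"dx":0,"dy":0,"dz":0,"wx":0,"wy":0,"wz":0,"jaw":0},
    {"dx":0,"dy":0,"dz":0,"wx":0,"wy":0,"wz":0,"jaw":0},
    {"dx":0,"dy":0,"dz":0,"wx":0,"wy":0,"wz":0,"jaw":0},
    {"dx":0,"dy":0,"dz":0,"wx":0,"wy":0,"wz":0,"jaw":0},
  ],
)

```text
clock: 2.58
tcp_pos: [472.8, -317.6, 152.1]
tcp_rot: [1.0, 0.005, 0.001, 0.001]
ft_force: [-2.6, 0.5, 9.5]
gripper_width: 0.499
```

Run:
```python
from h import *
s=telemetry.state(); im,d=grab_frame('wrist'); cv2.imwrite("pics/w3.png",im)
print(s)
```

```text
{'clock': 2.5833, 'q': array([ 0.53499868,  0.76158337, -0.04175072,  1.83558649,  0.05569154,
        0.54332899, -1.10368693]), 'joint_velocities': array([ 0.00113927, -0.00964775,  0.00308188,  0.00093057,  0.0033598 ,
        0.00825417, -0.00167946]), 'joint_torque': array([ 2.97663454e-01, -4.26325321e+01,  7.60414694e-01, -9.03586596e+00,
        2.85167695e-02, -9.14999787e-01,  1.20009182e-02]), 'tcp_pos': array([ 472.84771845, -317.55640395,  152.07459614]), 'tcp_rot': array([9.99986995e-01, 4.97840130e-03, 9.72754171e-04, 5.29244024e-04]), 'ft_force': array([-2.63228582,  0.51575318,  9.46048545]), 'moment': array([0.25479597, 0.556238  , 0.00838124]), 'gripper_width': 0.498694517532533}
```

View pics/w3.png

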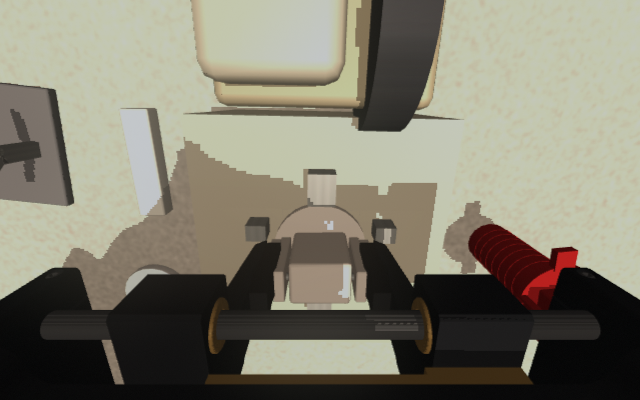

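Call:
drive_tool(
  plan=[
    {"dx":0,"dy":0,"dz":-0.001,"wx":0,"wy":0,"wz":-0.01,"jaw":0},
    {"dx":0,"dy":0,"dz":0,"wx":0,"wy":0,"wz":-0.012,"jaw":0},
    {"dx":0,"dy":0,"dz":0,"wx":0,"wy":0,"wz":-0.012,"jaw":0},
    {"dx":0,"dy":0,"dz":0,"wx":0,"wy":0,"wz":-0.012,"jaw":0},
    {"dx":0,"dy":0,"dz":0,"wx":0,"wy":0,"wz":-0.012,"jaw":0},
    {"dx":0,"dy":0,"dz":0,"wx":0,"wy":0,"wz":-0.012,"jaw":0},
    {"dx":0,"dy":0,"dz":0,"wx":0,"wy":0,"wz":-0.012,"jaw":0},
    {"dx":0,"dy":0,"dz":0,"wx":0,"wy":0,"wz":-0.012,"jaw":0},
    {"dx":0,"dy":0,"dz":0,"wx":0,"wy":0,"wz":-0.012,"jaw":0},
    {"dx":0,"dy":0,"dz":0,"wx":0,"wy":0,"wz":-0.01,"jaw":0},
  ],
)

```text
clock: 3.47
tcp_pos: [471.8, -316.5, 152.1]
tcp_rot: [0.932, 0.363, -0.0, -0.0]
ft_force: [-2.4, 4.1, 6.5]
gripper_width: 0.501
```

Call:
drive_tool(
  plan=[
    {"dx":0,"dy":0,"dz":0,"wx":0,"wy":0,"wz":0,"jaw":0},
    {"dx":0,"dy":0,"dz":0,"wx":0,"wy":0,"wz":0,"jaw":0},
  ],
)

```text
clock: 3.63
tcp_pos: [471.8, -316.4, 152.2]
tcp_rot: [0.932, 0.361, -0.0, -0.001]
ft_force: [-1.7, 3.3, 6.0]
gripper_width: 0.499
```

Run:
```python
from h import *
s=telemetry.state(); im,d=grab_frame('wrist'); cv2.imwrite("pics/w4.png",im)
print(s['tcp_pos'],s['ft_force'],s['moment'],s['gripper_width'],R.from_quat(s['tcp_rot']).as_matrix()[:,0])
```

```text
[ 471.78956826 -316.40634434  152.15411223] [-1.73228031  3.31042317  6.00563645] [0.55729906 0.34499442 0.00193378] 0.49868278310563185 [7.38891661e-01 6.73824209e-01 2.19278909e-04]
```

View pics/w4.png

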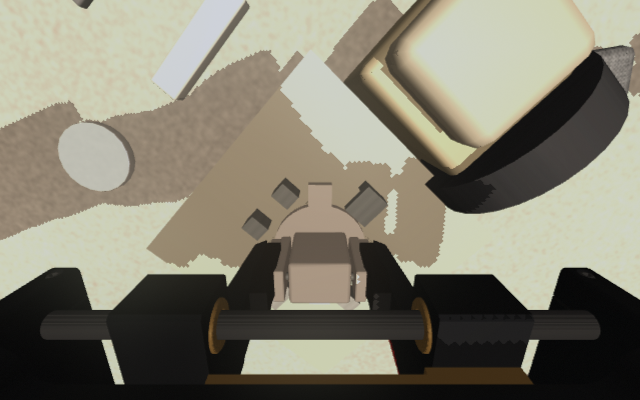

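The cap turned with the hand by about 42°. The white lug at (320,195) is clear of the keeper at (365,203), so I'm drawing it up.

Call:
drive_tool(
  plan=[
    {"dx":0,"dy":0,"dz":-0.01,"wx":0,"wy":0,"wz":0,"jaw":0},
    {"dx":0,"dy":0,"dz":-0.015,"wx":0,"wy":0,"wz":0,"jaw":0},
    {"dx":0,"dy":0,"dz":-0.02,"wx":0,"wy":0,"wz":0,"jaw":0},
    {"dx":0,"dy":0,"dz":-0.02,"wx":0,"wy":0,"wz":0,"jaw":0},
    {"dx":0,"dy":0,"dz":-0.025,"wx":0,"wy":0,"wz":0,"jaw":0},
    {"dx":0,"dy":0,"dz":-0.025,"wx":0,"wy":0,"wz":0,"jaw":0},
    {"dx":0,"dy":0,"dz":-0.025,"wx":0,"wy":0,"wz":0,"jaw":0},
    {"dx":0,"dy":0,"dz":-0.025,"wx":0,"wy":0,"wz":0,"jaw":0},
    {"dx":0,"dy":0,"dz":-0.015,"wx":0,"wy":0,"wz":0,"jaw":0},
    {"dx":0,"dy":0,"dz":0,"wx":0,"wy":0,"wz":0,"jaw":0},
  ],
)

```text
clock: 4.52
tcp_pos: [473.5, -318.1, 298.5]
tcp_rot: [0.933, 0.361, 0.002, 0.002]
ft_force: [0.4, -0.6, -1.9]
gripper_width: 0.501
```

Run:
```python
from h import *
s=telemetry.state(); im,d=grab_frame('side'); cv2.imwrite("pics/s5.png",cv2.resize(im[60:300,200:500],None,fx=2.5,fy=2.5))
print(s['tcp_pos'],s['ft_force'],s['moment'],s['gripper_width'],s['q'])
```

```text
[ 473.45825701 -318.13154501  298.50892787] [ 0.41476165 -0.6001624  -1.93033943] [-0.0211674  -0.08092422  0.0117881 ] 0.5013877128532499 [ 0.69957121  0.57400157 -0.31435543  1.68516802  0.21533546  0.91031635
 -0.53173177]
```

View pics/s5.png

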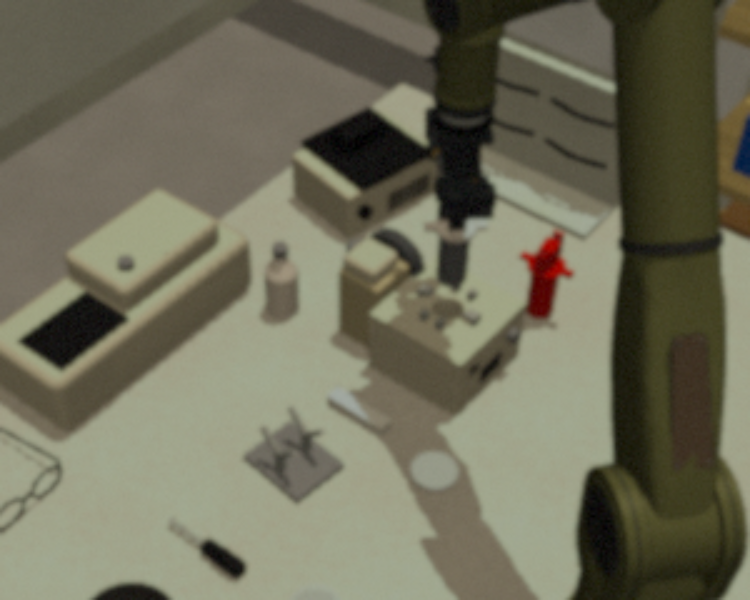

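```bash
cat > fk.py <<'E'
import numpy as np, itertools
from scipy.spatial.transform import Rotation as R
from scipy.optimize import least_squares
S=[([1.17380622,0.69000344,-0.19449993,1.56628778,0.15731796,0.9024741,-0.2150974],[260.707,-567.409,256.912],[.976883,.213773,-.00026,-.00085]),
([0.51903397,0.57516543,-0.04472113,1.74673408,0.03390668,0.82068171,-1.11119596],[470.16,-304.29,276.82],[.99999978,6.1e-4,-2.2e-4,1.57e-4]),
([0.53499868,0.76158337,-0.04175072,1.83558649,0.05569154,0.54332899,-1.10368693],[472.848,-317.556,152.075],[.999987,.00498,.00097,.00053]),
([0.69957121,0.57400157,-0.31435543,1.68516802,0.21533546,0.91031635,-0.53173177],[473.458,-318.13,298.509],[.933,.361,.002,.002])]
ax=['z','y','z','y','z','y','z']
def fk(q,p,sg):
    M=R.identity(); t=np.zeros(3)
    L=[p[0],0,p[1],0,p[2],0,p[3]]
    off=[p[4],0,p[5],0,p[6],0,0]
    for i in range(7):
        M=M*R.from_euler(ax[i],sg[i]*q[i]); t=t+M.apply([off[i],0,L[i]])
    return t,M*R.from_euler('z',sg[7])
if __name__=='__main__':
    best=[]
    for sg in itertools.product([1,-1],repeat=7):
        for o in [0,np.pi/2,-np.pi/2,np.pi]:
            e=sum((fk(q,np.zeros(7),sg+(o,))[1]*R.from_quat(r).inv()).magnitude() for q,_,r in S)
            best.append((e,sg,o))
    best.sort(key=lambda b:b[0])
    for b in best[:3]: print(b)
    sg=best[0][1]+(best[0][2],)
    f=lambda p:np.concatenate([fk(q,p,sg)[0]-np.array(t) for q,t,_ in S]+[1e-2*(p[4:])])
    r=least_squares(f,[300,400,400,250,0,0,0]); print(r.x.round(1),f(r.x).round(1))
E
python3 fk.py
```

```text
(0.0010428200311312279, (-1, 1, -1, 1, -1, 1, -1), 1.5707963267948966)
(0.020783787129349782, (-1, -1, -1, -1, -1, -1, -1), 1.5707963267948966)
(0.9225344712286462, (-1, -1, -1, -1, 1, -1, -1), 1.5707963267948966)
[2179.2  708.4  379.9 2255.4   56.8 -141.2   86.2] [14.2 -4.3 -2.   3.3 40.4 -3.9 20.9 29.5 12.4 -0.9 -8.6 -6.5  0.6 -1.4
  0.9]
```

```bash
cat > fit.py <<'E'
from fk import *
from cell import telemetry
sg=(-1,1,-1,1,-1,1,-1,np.pi/2)
def g(p,q,off):
    # elbow offsets, base xy offset fixed 0
    return fk(q,np.r_[p[0],p[1],p[2],p[3],off],sg)[0]
for mode in ['none','off']:
    f=lambda p:np.concatenate([fk(q,np.r_[300,p[:3],(p[3:] if mode=='off' else [0,0,0])],sg)[0]-np.array(t) for q,t,_ in S])
    r=least_squares(f,[400,400,250,0,0,0]); print(mode,r.x.round(1),f(r.x).round(1))
f=lambda p:np.concatenate([fk(q,np.r_[300,p[:3],0,0,0],sg)[0]+p[3:]-np.array(t) for q,t,_ in S])
r=least_squares(f,[400,400,250,0,0,0]); print(mode,r.x.round(1),f(r.x).round(1))
E
python3 fit.py
```

```text
none [682.5 242.1 428.    0.    0.    0. ] [21.1 15.9 -8.9 10.8 41.6  2.8 45.9 21.5  6.9 -4.4 21.  -0.8]
off [ 685.7  365.1  361.4   69.6 -125.8   83.1] [16.6 -7.5 -2.8  8.2 38.9 -4.2 20.  30.1 14.3 -7.3 -3.9 -7.4]
off [ 573.8  326.4 2434.6  -23.9  -35.9 2151.1] [  8.6  -5.9  -0.5 -10.    7.   -1.4   0.7   2.4   0.7   0.8  -3.5   1.2]
```

Call:
drive_tool(
  plan=[
    {"dx":0.015,"dy":-0.015,"dz":-0.005,"wx":0,"wy":0,"wz":0,"jaw":0},
    {"dx":0.025,"dy":-0.025,"dz":-0.005,"wx":0,"wy":0,"wz":0,"jaw":0},
    {"dx":0.035,"dy":-0.034,"dz":-0.005,"wx":0,"wy":0,"wz":0,"jaw":0},
    {"dx":0.035,"dy":-0.034,"dz":0,"wx":0,"wy":0,"wz":0,"jaw":0},
    {"dx":0.035,"dy":-0.034,"dz":0,"wx":0,"wy":0,"wz":0,"jaw":0},
    {"dx":0.035,"dy":-0.034,"dz":0,"wx":0,"wy":0,"wz":0,"jaw":0},
    {"dx":0.035,"dy":-0.034,"dz":0,"wx":0,"wy":0,"wz":0,"jaw":0},
    {"dx":0.035,"dy":-0.034,"dz":0,"wx":0,"wy":0,"wz":0,"jaw":0},
    {"dx":0.035,"dy":-0.034,"dz":0,"wx":0,"wy":0,"wz":0,"jaw":0},
  ],
)

```text
clock: 5.32
tcp_pos: [490.0, 2.2, 306.3]
tcp_rot: [0.933, 0.361, -0.001, -0.0]
ft_force: [0.6, -0.0, -1.7]
gripper_width: 0.501
```

Run:
```python
from h import *
s=telemetry.state(); print({k:s[k].tolist() for k in('q','tcp_pos','tcp_rot')},s['gripper_width'],s['ft_force'])
```

```text
{'q': [0.12105247096012471, 0.4589589408022861, -0.3303347849015178, 1.892175224439656, 0.19727101105525055, 0.8241158488150484, -1.1446964028392224], 'tcp_pos': [489.97576837269105, 2.156569935251575, 306.3368610887395], 'tcp_rot': [0.932591469951071, 0.3609320895971423, -0.0010769636053708908, -0.00013047196512367326]} 0.5010992348699665 [ 0.60197202 -0.03452593 -1.7233533 ]
```

Call:
drive_tool(
  plan=[
    {"dx":0.035,"dy":-0.034,"dz":0,"wx":0,"wy":0,"wz":0,"jaw":0},
    {"dx":0.035,"dy":-0.034,"dz":0,"wx":0,"wy":0,"wz":0,"jaw":0},
    {"dx":0.035,"dy":-0.034,"dz":0,"wx":0,"wy":0,"wz":0,"jaw":0},
    {"dx":0.035,"dy":-0.034,"dz":0,"wx":0,"wy":0,"wz":0,"jaw":0},
    {"dx":0.035,"dy":-0.034,"dz":0,"wx":0,"wy":0,"wz":0,"jaw":0},
    {"dx":0.035,"dy":-0.034,"dz":0,"wx":0,"wy":0,"wz":0,"jaw":0},
    {"dx":0.03,"dy":-0.029,"dz":0,"wx":0,"wy":0,"wz":0,"jaw":0},
    {"dx":0.02,"dy":-0.019,"dz":0,"wx":0,"wy":0,"wz":0,"jaw":0},
    {"dx":0.01,"dy":-0.009,"dz":0,"wx":0,"wy":0,"wz":0,"jaw":0},
    {"dx":0,"dy":0,"dz":0,"wx":0,"wy":0,"wz":0,"jaw":0},
  ],
)

```text
clock: 6.15
tcp_pos: [509.0, 303.0, 306.1]
tcp_rot: [0.932, 0.363, -0.001, -0.001]
ft_force: [0.3, -0.2, -1.5]
gripper_width: 0.503
```

Run:
```python
from h import *
s=telemetry.state(); print({k:s[k].tolist() for k in('q','tcp_pos','tcp_rot')},s['gripper_width'],s['ft_force'])
```

```text
{'q': [-0.4326031794179071, 0.5999636516414508, -0.31253820032867474, 1.6022776009381012, 0.20956479494168856, 0.973673994580112, -1.6405158395316972], 'tcp_pos': [509.0457340010581, 302.95028066458127, 306.0650335472976], 'tcp_rot': [0.9318342605141238, 0.36288289961187326, -0.0007520725928787136, -0.0005886324747938381]} 0.5025700727397823 [ 0.33394651 -0.16068925 -1.53418617]
```

Call:
drive_tool(
  plan=[
    {"dx":0,"dy":0,"dz":0,"wx":0,"wy":0,"wz":-0.0145,"jaw":0},
    {"dx":0,"dy":0,"dz":0,"wx":0,"wy":0,"wz":-0.0145,"jaw":0},
    {"dx":0,"dy":0,"dz":0,"wx":0,"wy":0,"wz":-0.0145,"jaw":0},
    {"dx":0,"dy":0,"dz":0,"wx":0,"wy":0,"wz":-0.0145,"jaw":0},
    {"dx":0,"dy":0,"dz":0,"wx":0,"wy":0,"wz":-0.0145,"jaw":0},
    {"dx":0,"dy":0,"dz":0,"wx":0,"wy":0,"wz":-0.0145,"jaw":0},
    {"dx":0,"dy":0,"dz":0,"wx":0,"wy":0,"wz":-0.0145,"jaw":0},
    {"dx":0,"dy":0,"dz":0,"wx":0,"wy":0,"wz":-0.0145,"jaw":0},
    {"dx":0,"dy":0,"dz":0,"wx":0,"wy":0,"wz":0,"jaw":0},
  ],
)

```text
clock: 6.9
tcp_pos: [510.6, 297.0, 306.5]
tcp_rot: [0.743, 0.669, -0.001, 0.001]
ft_force: [-0.1, -0.7, -1.4]
gripper_width: 0.501
```

Run:
```python
from h import *
s=telemetry.state(); print({k:s[k].tolist() for k in('q','tcp_pos','tcp_rot')},s['gripper_width'],s['ft_force'],s['clock'])
im,d=grab_frame('wrist'); cv2.imwrite("pics/w6.png",im)
p=cloud('wrist',d,s); np.save('w6P.npy',p)
for n in ['scene','side']:
    im2,_=grab_frame(n); cv2.imwrite(f"pics/{n}6.png",im2)
```

```text
{'q': [-0.31075690513896354, 0.623333491328141, -0.5156604010002012, 1.5993475087329543, 0.3478040271431319, 1.0143490121090786, -1.0364560054131522], 'tcp_pos': [510.61998514853235, 297.0084094275627, 306.5231119525826], 'tcp_rot': [0.7430122263083124, 0.6692758243286651, -0.0014188507785073288, 0.000830293935558755]} 0.5012054632498214 [-0.06884212 -0.704243   -1.40156957] 6.9
```

View pics/w6.png

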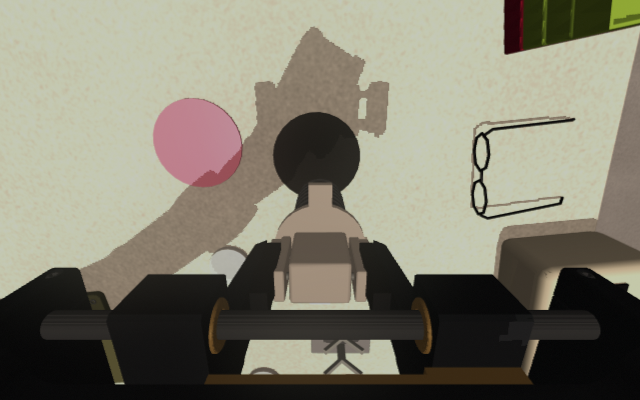

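View pics/scene6.png

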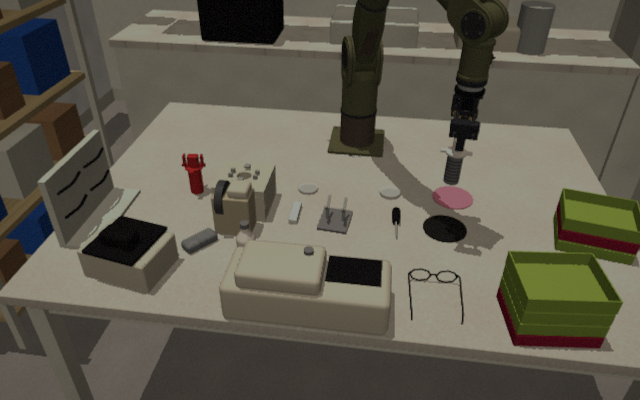

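```bash
python3 - <<'E'
from h import *
im=cv2.imread('pics/w6.png'); P=np.load('w6P.npy')
m=(im.max(2)<75)&(abs(P[...,2]-5)<8)&(np.abs(P[...,0]-505)<90)&(np.abs(P[...,1]-300)<90)
_,L,st,c=cv2.connectedComponentsWithStats(m.astype('uint8')); l=1+np.argmax(st[1:,4]); print(st[l]); q=P[L==l]
print(cv2.minEnclosingCircle(np.ascontiguousarray(q[:,:2],dtype=np.float32)),np.median(q[:,2]),q.min(0),q.max(0))
E
cat > fit2.py <<'E'
from fk import *
S=S+[([0.12105247096012471, 0.4589589408022861, -0.3303347849015178, 1.892175224439656, 0.19727101105525055, 0.8241158488150484, -1.1446964028392224],[489.98,2.157,306.34],0),
([-0.4326031794179071, 0.5999636516414508, -0.31253820032867474, 1.6022776009381012, 0.20956479494168856, 0.973673994580112, -1.6405158395316972],[509.05,302.95,306.07],0),
([-0.31075690513896354, 0.623333491328141, -0.5156604010002012, 1.5993475087329543, 0.3478040271431319, 1.0143490121090786, -1.0364560054131522],[510.62,297.0,306.5],0)]
sg=(-1,1,-1,1,-1,1,-1,np.pi/2)
def fkv(q,V):
    M=R.identity(); t=np.zeros(3)
    for i in range(7):
        M=M*R.from_euler(ax[i],sg[i]*q[i]); t=t+M.apply(V[i])
    return t,M*R.from_euler('z',sg[7])
# params: base z, [x,y,z] after joint 2/3 , 4/5, 6/7
def V(p):
    v=np.zeros((7,3)); v[0]=[0,p[0],p[1]]; v[2]=[p[2],p[3],p[4]]; v[4]=[p[5],p[6],p[7]]; v[6]=[0,0,p[8]]; v[5]=[p[9],p[10],0]
    return v
x0=np.array([0,300,0,0,400,0,0,400,250,0,0.])
if __name__=='__main__':
    f=lambda p:np.concatenate([fkv(q,V(p))[0]-np.array(t) for q,t,_ in S]+[1e-2*(p-x0)])
    r=least_squares(f,x0); print(r.x.round(1)); print(f(r.x)[:-11].round(1))
E
python3 fit2.py
```

```text
[ 273  112   87   82 5222]
((506.8446044921875, 302.5383605957031), 64.36228942871094) 5.319519658770105 [442.65736636 247.56257859  -0.82836406] [570.85128132 366.39567925   8.28004774]
[-1.880e+01  3.067e+02 -1.000e-01 -2.690e+01  5.634e+02 -2.000e-01
 -2.000e-01  3.447e+02  2.671e+02 -1.000e-01 -2.000e-01]
[ 0.  -0.1  0.   0.  -0.  -0.  -0.  -0.  -0.  -0.2  0.1 -0.   0.1  0.
 -0.   0.1 -0.  -0.   0.   0.1  0. ]
```

Call:
drive_tool(
  plan=[
    {"dx":0.006,"dy":-0.005,"dz":0.02,"wx":0,"wy":0,"wz":0,"jaw":0},
    {"dx":0,"dy":0,"dz":0.035,"wx":0,"wy":0,"wz":0,"jaw":0},
    {"dx":0,"dy":0,"dz":0.035,"wx":0,"wy":0,"wz":0,"jaw":0},
    {"dx":0,"dy":0,"dz":0.035,"wx":0,"wy":0,"wz":0,"jaw":0},
    {"dx":0,"dy":0,"dz":0.03,"wx":0,"wy":0,"wz":0,"jaw":0},
    {"dx":0,"dy":0,"dz":0.02,"wx":0,"wy":0,"wz":0,"jaw":0},
    {"dx":0,"dy":0,"dz":0.015,"wx":0,"wy":0,"wz":0,"jaw":0},
    {"dx":0,"dy":0,"dz":0.009,"wx":0,"wy":0,"wz":0,"jaw":0},
    {"dx":0,"dy":0,"dz":0,"wx":0,"wy":0,"wz":0,"jaw":0},
  ],
)

```text
clock: 7.8
tcp_pos: [506.3, 305.0, 147.0]
tcp_rot: [0.743, 0.669, -0.001, 0.0]
ft_force: [0.4, -0.8, -1.0]
gripper_width: 0.504
```

Run:
```python
from h import *
s=telemetry.state(); print(s['tcp_pos'],s['tcp_rot'],s['ft_force'],s['moment'])
im,_=grab_frame('scene'); cv2.imwrite("pics/sc7.png",cv2.resize(im[100:260,380:520],None,fx=5,fy=5)[:600*1][:,:700])
```

```text
[506.27665657 304.9952062  146.97843841] [ 7.42920682e-01  6.69378598e-01 -1.06202380e-03  1.59006555e-04] [ 0.4222162  -0.81338875 -0.97946185] [-0.07901851 -0.05091005 -0.00212084]
```

View pics/sc7.png

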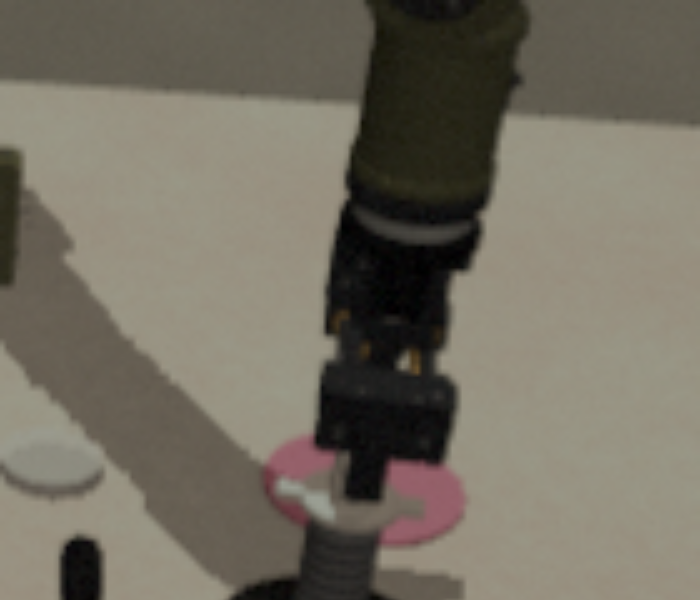

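Call:
drive_tool(
  plan=[
    {"dx":0,"dy":0,"dz":0.004,"wx":0,"wy":0,"wz":0,"jaw":0},
    {"dx":0,"dy":0,"dz":0.003,"wx":0,"wy":0,"wz":0,"jaw":0},
    {"dx":0,"dy":0,"dz":0,"wx":0,"wy":0,"wz":0,"jaw":0},
    {"dx":0,"dy":0,"dz":0,"wx":0,"wy":0,"wz":0,"jaw":0},
  ],
)

```text
clock: 8.18
tcp_pos: [506.9, 305.8, 143.0]
tcp_rot: [0.743, 0.67, 0.0, 0.0]
ft_force: [-0.2, -0.2, -0.8]
gripper_width: 0.503
```

Call:
drive_tool(
  plan=[
    {"dx":0,"dy":0,"dz":0.002,"wx":0,"wy":0,"wz":0,"jaw":0},
    {"dx":0,"dy":0,"dz":0,"wx":0,"wy":0,"wz":0,"jaw":0},
  ],
)

```text
clock: 8.35
tcp_pos: [506.7, 305.6, 140.9]
tcp_rot: [0.743, 0.67, 0.0, 0.0]
ft_force: [-0.3, 0.7, -1.9]
gripper_width: 0.503
```

Call:
drive_tool(
  plan=[
    {"dx":0,"dy":0,"dz":0.002,"wx":0,"wy":0,"wz":0,"jaw":0},
    {"dx":0,"dy":0,"dz":0,"wx":0,"wy":0,"wz":0,"jaw":0},
  ],
)

```text
clock: 8.52
tcp_pos: [506.7, 305.7, 139.3]
tcp_rot: [0.743, 0.67, 0.0, 0.0]
ft_force: [-0.3, -1.1, -1.6]
gripper_width: 0.507
```

Call:
drive_tool(
  plan=[
    {"dx":0,"dy":0,"dz":0.0015,"wx":0,"wy":0,"wz":0,"jaw":0},
    {"dx":0,"dy":0,"dz":0,"wx":0,"wy":0,"wz":0,"jaw":0},
  ],
)

```text
clock: 8.68
tcp_pos: [506.8, 306.0, 139.2]
tcp_rot: [0.743, 0.67, 0.0, 0.0]
ft_force: [-1.0, -1.1, 7.3]
gripper_width: 0.504
```

Call:
drive_tool(
  plan=[
    {"dx":0,"dy":0,"dz":0.0015,"wx":0,"wy":0,"wz":0,"jaw":0},
    {"dx":0,"dy":0,"dz":0,"wx":0,"wy":0,"wz":0,"jaw":0},
  ],
)

```text
clock: 8.85
tcp_pos: [506.9, 306.3, 139.1]
tcp_rot: [0.743, 0.67, 0.001, 0.0]
ft_force: [-2.7, -2.8, 14.3]
gripper_width: 0.506
```

Call:
drive_tool(
  plan=[
    {"dx":0,"dy":0,"dz":-0.002,"wx":0,"wy":0,"wz":0,"jaw":0},
    {"dx":0,"dy":0,"dz":0,"wx":0,"wy":0,"wz":0,"jaw":0.55},
    {"dx":0,"dy":0,"dz":0,"wx":0,"wy":0,"wz":0,"jaw":0.62},
    {"dx":0,"dy":0,"dz":0,"wx":0,"wy":0,"wz":0,"jaw":0.68},
    {"dx":0,"dy":0,"dz":0,"wx":0,"wy":0,"wz":0,"jaw":0.76},
    {"dx":0,"dy":0,"dz":0,"wx":0,"wy":0,"wz":0,"jaw":0.9},
    {"dx":0,"dy":0,"dz":0,"wx":0,"wy":0,"wz":0,"jaw":1},
    {"dx":0,"dy":0,"dz":0,"wx":0,"wy":0,"wz":0,"jaw":1},
    {"dx":0,"dy":0,"dz":0,"wx":0,"wy":0,"wz":0,"jaw":1},
  ],
)

```text
clock: 9.6
tcp_pos: [506.5, 305.5, 138.2]
tcp_rot: [0.743, 0.67, -0.0, -0.0]
ft_force: [-0.5, -0.5, 0.1]
gripper_width: 0.998
```

Call:
drive_tool(
  plan=[
    {"dx":0,"dy":0,"dz":-0.01,"wx":0,"wy":0,"wz":0,"jaw":1},
    {"dx":0,"dy":0,"dz":-0.025,"wx":0,"wy":0,"wz":0,"jaw":1},
    {"dx":0,"dy":0,"dz":-0.04,"wx":0,"wy":0,"wz":0,"jaw":1},
    {"dx":0,"dy":0,"dz":-0.04,"wx":0,"wy":0,"wz":0,"jaw":1},
    {"dx":0,"dy":0,"dz":-0.035,"wx":0,"wy":0,"wz":0,"jaw":1},
    {"dx":0,"dy":0,"dz":0,"wx":0,"wy":0,"wz":0,"jaw":1},
  ],
)

```text
clock: 10.1
tcp_pos: [508.8, 308.2, 264.8]
tcp_rot: [0.743, 0.67, 0.006, 0.0]
ft_force: [-0.4, 0.2, 0.4]
gripper_width: 0.998
```

Run:
```python
from h import *
s=telemetry.state(); print({k:s[k].tolist() for k in('q','tcp_pos','tcp_rot')},s['ft_force'],s['clock'])
im,d=grab_frame('wrist'); cv2.imwrite("pics/w8.png",im); P=np.nan_to_num(cloud('wrist',d,s)); np.save('w8P.npy',P)
m=(P[...,2]>134)&(P[...,2]<150)&(np.hypot(P[...,0]-507,P[...,1]-303)<60)
_,L,st,c=cv2.connectedComponentsWithStats(m.astype('uint8'))
for l in range(1,len(st)):
  if st[l][4]>20:
    q=P[L==l]; print(st[l],cv2.minAreaRect(np.ascontiguousarray(q[:,:2],dtype=np.float32)),np.median(q[:,2]))
```

```text
{'q': [-0.3364804190336156, 0.6685716692919916, -0.4990155951360449, 1.6526897606583268, 0.3866137549647825, 0.9083369452473355, -1.0859835173487027], 'tcp_pos': [508.8488061629829, 308.185592662359, 264.81693131721613], 'tcp_rot': [0.7427154912825494, 0.6695839541109886, 0.005561326127767299, 0.0003147343567571457]} [-0.4105063   0.19645032  0.44528692] 10.1
[ 283  192   68   26 1251] ((507.6217041015625, 302.6449279785156), (23.634492874145508, 62.53705596923828), 83.62114715576172) 141.2460825730921
```

View pics/w8.png

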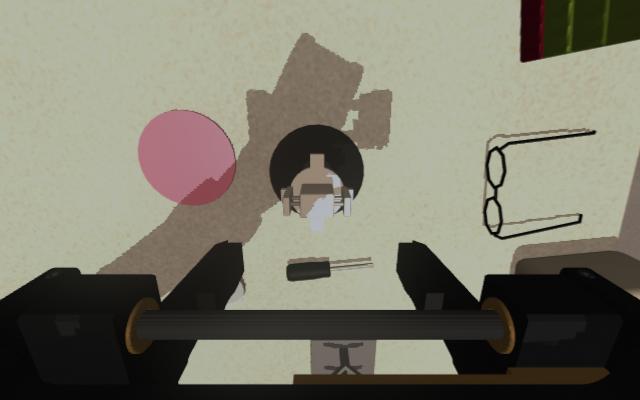

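```bash
cat > ik.py <<'E'
from fit2 import *
from scipy.optimize import least_squares
f=lambda p:np.concatenate([fkv(q,V(p))[0]-np.array(t) for q,t,_ in S]+[1e-2*(p-x0)])
lo=np.array([-3.01,-.46,-1.47,.13,-1,.04,-2.66]);hi=np.array([3.01,2.08,1.51,2.56,4.14,2.09,2.66])
def solve(pos,Rm,q0,p):
    v=V(p)
    def g(q):
        t,M=fkv(q,v); return np.r_[(t-pos)/100,(M.inv()*Rm).as_rotvec()*2, 1e-3*(q-q0)]
    r=least_squares(g,np.clip(q0,lo+1e-3,hi-1e-3),bounds=(lo,hi)); return r.x,np.linalg.norm(r.fun[:6])
if __name__=='__main__':
    for L in [200,267,330]:
        x1=x0.copy(); x1[8]=L; x1[1]=L+40
        ff=lambda p:np.concatenate([fkv(q,V(p))[0]-np.array(t) for q,t,_ in S]+[1e-2*(p-x1)])
        p=least_squares(ff,x1).x
        q0=np.array([-0.336,.6686,-.499,1.6527,.3866,.9083,-1.086])
        down=R.from_quat([0.743,.6693,0,0])
        for nm,pos in [('pick',np.array([507.6,302.6,129.])),('lay',np.array([524.5,48.4,77.])),('lay-neg',np.array([508,-107,77.]))]:
            for t in ([-60,-45,-30,30,45,60]):
                q,e=solve(pos,down*R.from_euler('y',t,degrees=True),q0,p)
                print(L,nm,t,q.round(2),round(e,4))
E
python3 ik.py
```

```text
200 pick -60 [-0.76  1.12 -0.13  1.34  0.62  1.67 -1.25] 0.0
200 pick -45 [-0.69  1.03 -0.2   1.44  0.59  1.44 -1.27] 0.0
200 pick -30 [-0.61  0.95 -0.26  1.55  0.57  1.18 -1.27] 0.0
200 pick 30 [-0.07  0.9  -0.65  1.95  0.46  0.12 -1.  ] 0.0
200 pick 45 [ 0.28  1.25 -1.28  2.01  1.7   0.42 -1.99] 0.0
200 pick 60 [ 0.38  1.49 -1.47  2.04  1.93  0.43 -2.02] 0.0
200 lay -60 [-0.49  1.1  -0.01  1.77  0.87  1.22 -1.34] 0.0
200 lay -45 [-0.4   1.01 -0.08  1.84  0.87  1.01 -1.31] 0.0
200 lay -30 [-0.3   0.93 -0.13  1.9   0.84  0.79 -1.24] 0.0
200 lay 30 [ 0.5   1.04 -0.81  2.    0.61  0.27 -0.67] 0.0
200 lay 45 [ 0.69  1.23 -1.05  1.99  0.61  0.3  -0.55] 0.0
200 lay 60 [ 0.83  1.45 -1.24  1.96  0.58  0.37 -0.41] 0.0
200 lay-neg -60 [-0.27  1.08  0.03  1.96  1.15  1.06 -1.45] 0.0
200 lay-neg -45 [-0.16  0.98 -0.04  1.99  1.15  0.87 -1.38] 0.0
200 lay-neg -30 [-0.05  0.91 -0.07  2.02  1.1   0.65 -1.24] 0.0
200 lay-neg 30 [ 0.83  1.1  -0.91  1.92  0.55  0.51 -0.35] 0.0
200 lay-neg 45 [ 0.99  1.27 -1.11  1.87  0.47  0.61 -0.21] 0.0
200 lay-neg 60 [ 1.08  1.46 -1.25  1.81  0.38  0.72 -0.09] 0.0
[... 1508 characters left out ...]
 0.77  1.3  -1.32] 0.0
330 lay -45 [-0.49  1.08 -0.09  1.72  0.78  1.07 -1.31] 0.0
330 lay -30 [-0.37  0.97 -0.14  1.83  0.79  0.83 -1.25] 0.0
330 lay 30 [ 0.6   1.08 -0.83  1.99  0.63  0.32 -0.58] 0.0
330 lay 45 [ 0.83  1.3  -1.05  1.94  0.59  0.41 -0.39] 0.0
330 lay 60 [ 0.98  1.54 -1.21  1.86  0.51  0.55 -0.18] 0.0
330 lay-neg -60 [-0.42  1.18  0.04  1.84  0.99  1.08 -1.43] 0.0
330 lay-neg -45 [-0.29  1.05 -0.03  1.93  1.04  0.88 -1.39] 0.0
330 lay-neg -30 [-0.15  0.94 -0.07  1.99  1.03  0.66 -1.27] 0.0
330 lay-neg 30 [ 0.91  1.13 -0.91  1.87  0.54  0.58 -0.24] 0.0
330 lay-neg 45 [ 1.07  1.32 -1.07  1.77  0.44  0.73 -0.05] 0.0
330 lay-neg 60 [ 1.16  1.51 -1.17  1.65  0.32  0.89  0.12] 0.0
```

Call:
drive_tool(
  plan=[
    {"dx":0.03,"dy":0,"dz":0,"wx":0,"wy":0,"wz":0,"jaw":1},
    {"dx":0,"dy":0,"dz":0,"wx":0,"wy":-0.0155,"wz":0,"jaw":1},
    {"dx":0,"dy":0,"dz":0,"wx":0,"wy":-0.0155,"wz":0,"jaw":1},
    {"dx":0,"dy":0,"dz":0,"wx":0,"wy":-0.0155,"wz":0,"jaw":1},
    {"dx":0,"dy":0,"dz":0,"wx":0,"wy":-0.0155,"wz":0,"jaw":1},
    {"dx":0,"dy":0,"dz":0,"wx":0,"wy":-0.0155,"wz":0,"jaw":1},
    {"dx":0,"dy":0,"dz":0,"wx":0,"wy":-0.0155,"wz":0,"jaw":1},
    {"dx":0,"dy":0,"dz":0,"wx":0,"wy":-0.0155,"wz":0,"jaw":1},
    {"dx":0,"dy":0,"dz":0,"wx":0,"wy":-0.0155,"wz":0,"jaw":1},
    {"dx":0,"dy":0,"dz":0,"wx":0,"wy":-0.0155,"wz":0,"jaw":1},
  ],
)

```text
clock: 10.98
tcp_pos: [508.6, 329.9, 257.9]
tcp_rot: [0.671, 0.606, -0.317, 0.286]
ft_force: [0.2, 0.9, 0.1]
gripper_width: 0.996
```

Call:
drive_tool(
  plan=[
    {"dx":0,"dy":0,"dz":0,"wx":0,"wy":0,"wz":0,"jaw":1},
    {"dx":0,"dy":0,"dz":0,"wx":0,"wy":0,"wz":0,"jaw":1},
  ],
)

```text
clock: 11.15
tcp_pos: [508.3, 329.9, 256.1]
tcp_rot: [0.671, 0.607, -0.316, 0.284]
ft_force: [0.1, 1.2, 1.5]
gripper_width: 1.001
```

```bash
cat > rel.py <<'E'
from h import *
def rel(target):
    s=telemetry.state(); M=R.from_quat(s['tcp_rot']).as_matrix(); d=M.T@(np.array(target)-s['tcp_pos'])
    print('pos',s['tcp_pos'].round(1),'axes x',M[:,0].round(3),'y',M[:,1].round(3),'z',M[:,2].round(3),'| shift tool mm',d.round(1),'share',(d/800).round(4),'clk',s['clock'])
    return s
E
python3 - <<'E'
from rel import *
s=rel([507.6,302.6,130]); print(s['q'].tolist())
E
```

```text
pos [508.3 329.9 256.1] axes x [ 0.063  0.636 -0.769] y [ 0.995 -0.101 -0.002] z [-0.08  -0.765 -0.639] | shift tool mm [ 79.6   2.4 101.5] share [0.0995 0.003  0.1269] clk 11.15
[-0.7910953514767379, 1.0352579740314127, -0.20945201409895434, 1.0956576704175025, 0.5709437452805725, 1.8365998016934448, -1.1631122742912665]
```

Call:
drive_tool(
  plan=[
    {"dx":0.03,"dy":0.001,"dz":0,"wx":0,"wy":0,"wz":0,"jaw":1},
    {"dx":0.04,"dy":0.001,"dz":0,"wx":0,"wy":0,"wz":0,"jaw":1},
    {"dx":0.03,"dy":0.001,"dz":0,"wx":0,"wy":0,"wz":0,"jaw":1},
    {"dx":0,"dy":0,"dz":0.02,"wx":0,"wy":0,"wz":0,"jaw":1},
    {"dx":0,"dy":0,"dz":0.02,"wx":0,"wy":0,"wz":0,"jaw":1},
    {"dx":0,"dy":0,"dz":0,"wx":0,"wy":0,"wz":0,"jaw":1},
    {"dx":0,"dy":0,"dz":0,"wx":0,"wy":0,"wz":0,"jaw":1},
  ],
)

```text
clock: 11.73
tcp_pos: [515.2, 354.3, 177.8]
tcp_rot: [0.673, 0.606, -0.315, 0.284]
ft_force: [0.0, 0.3, 0.3]
gripper_width: 1.0
```

Run:
```python
from rel import *
s=rel([507.6,302.6,130]); im,d=grab_frame('wrist'); cv2.imwrite("pics/w9.png",im); np.save('w9P.npy',np.nan_to_num(cloud('wrist',d,s)))
```

```text
pos [515.2 354.3 177.8] axes x [ 0.068  0.637 -0.768] y [ 0.994 -0.105  0.001] z [-0.08  -0.764 -0.641] | shift tool mm [ 3.3 -2.1 70.8] share [ 0.0041 -0.0027  0.0884] clk 11.7333
```

View pics/w9.png

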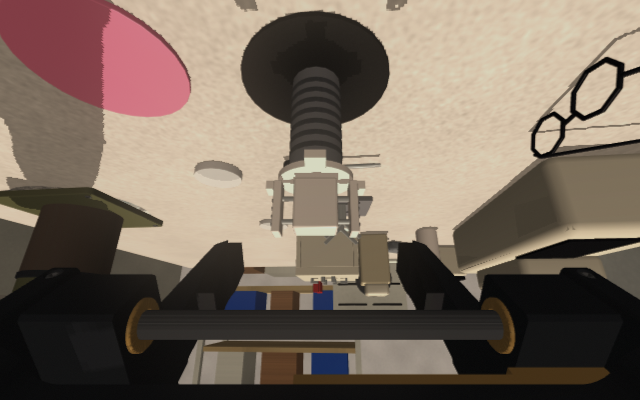

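The strainer stands upright on the mat. Its cap at (316,200) is centred between the open fingers, so I'm moving in.

Call:
drive_tool(
  plan=[
    {"dx":0.004,"dy":-0.002,"dz":0.015,"wx":0,"wy":0,"wz":0,"jaw":1},
    {"dx":0,"dy":0,"dz":0.02,"wx":0,"wy":0,"wz":0,"jaw":1},
    {"dx":0,"dy":0,"dz":0.02,"wx":0,"wy":0,"wz":0,"jaw":1},
    {"dx":0,"dy":0,"dz":0.015,"wx":0,"wy":0,"wz":0,"jaw":1},
    {"dx":0,"dy":0,"dz":0.01,"wx":0,"wy":0,"wz":0,"jaw":1},
    {"dx":0,"dy":0,"dz":0,"wx":0,"wy":0,"wz":0,"jaw":1},
    {"dx":0,"dy":0,"dz":0,"wx":0,"wy":0,"wz":0,"jaw":1},
  ],
)

```text
clock: 12.37
tcp_pos: [508.2, 309.6, 133.9]
tcp_rot: [0.673, 0.606, -0.314, 0.284]
ft_force: [0.5, -0.7, 0.1]
gripper_width: 0.999
```

Run:
```python
from rel import *
s=rel([507.6,302.6,130]); im,d=grab_frame('wrist'); cv2.imwrite("pics/w10.png",im); print(s['ft_force'])
im,d=grab_frame('side'); cv2.imwrite("pics/s10.png",cv2.resize(im[200:360,180:380],None,fx=4,fy=3.7))
```

```text
pos [508.2 309.6 133.9] axes x [ 0.067  0.638 -0.767] y [ 0.995 -0.103  0.001] z [-0.079 -0.763 -0.641] | shift tool mm [-1.5  0.1  7.9] share [-0.0019  0.0002  0.0099] clk 12.3667
[ 0.49846573 -0.7228701   0.05319204]
```

View pics/w10.png

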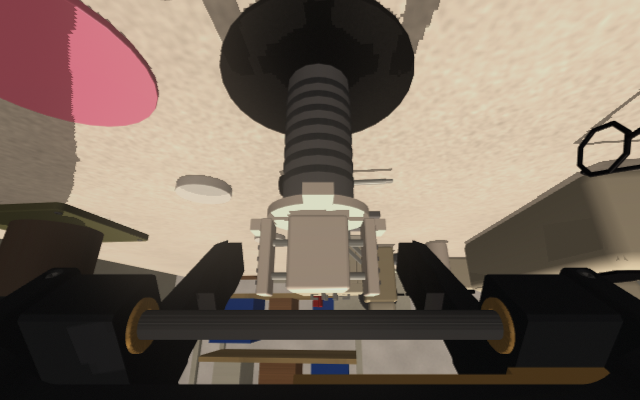

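View pics/s10.png

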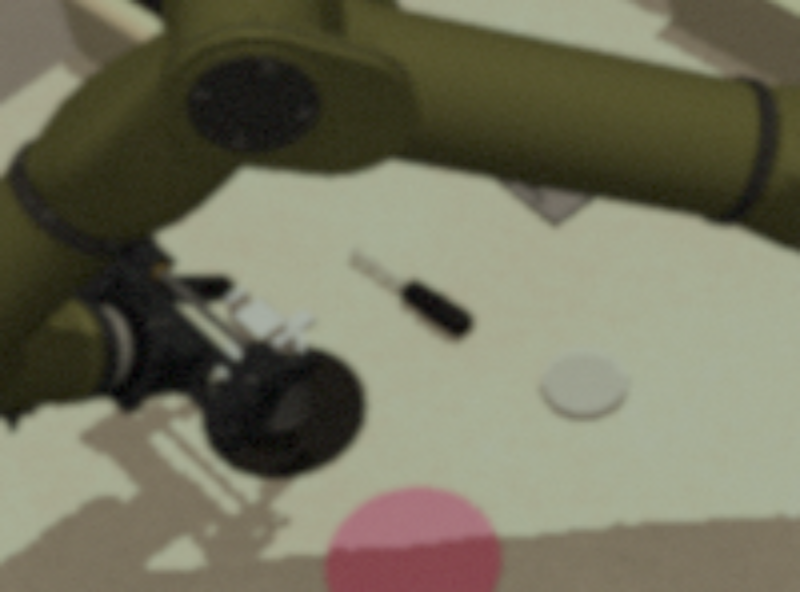

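Call:
drive_tool(
  plan=[
    {"dx":-0.001,"dy":0,"dz":0.008,"wx":0,"wy":0,"wz":0,"jaw":1},
    {"dx":0,"dy":0,"dz":0,"wx":0,"wy":0,"wz":0,"jaw":0.75},
    {"dx":0,"dy":0,"dz":0,"wx":0,"wy":0,"wz":0,"jaw":0.7},
    {"dx":0,"dy":0,"dz":0,"wx":0,"wy":0,"wz":0,"jaw":0.6},
    {"dx":0,"dy":0,"dz":0,"wx":0,"wy":0,"wz":0,"jaw":0},
    {"dx":0,"dy":0,"dz":0,"wx":0,"wy":0,"wz":0,"jaw":0},
    {"dx":0,"dy":0,"dz":0,"wx":0,"wy":0,"wz":0,"jaw":0},
    {"dx":0,"dy":0,"dz":0,"wx":0,"wy":0,"wz":0,"jaw":0},
    {"dx":0,"dy":0,"dz":0,"wx":0,"wy":0,"wz":0,"jaw":0},
  ],
)

```text
clock: 13.22
tcp_pos: [507.2, 303.7, 130.0]
tcp_rot: [0.672, 0.606, -0.315, 0.284]
ft_force: [-0.2, 0.0, 2.9]
gripper_width: 0.507
```

Run:
```python
from rel import *
s=rel([507.6,302.6,130]); im,d=grab_frame('wrist'); cv2.imwrite("pics/w11.png",im); print(s['ft_force'],s['gripper_width'])
```

```text
pos [507.2 303.7 130. ] axes x [ 0.066  0.636 -0.769] y [ 0.995 -0.103  0.   ] z [-0.079 -0.765 -0.64 ] | shift tool mm [-0.6  0.5  0.8] share [-0.0008  0.0006  0.001 ] clk 13.2167
[-0.19453147  0.04375279  2.93728957] 0.5072373825389718
```

View pics/w11.png

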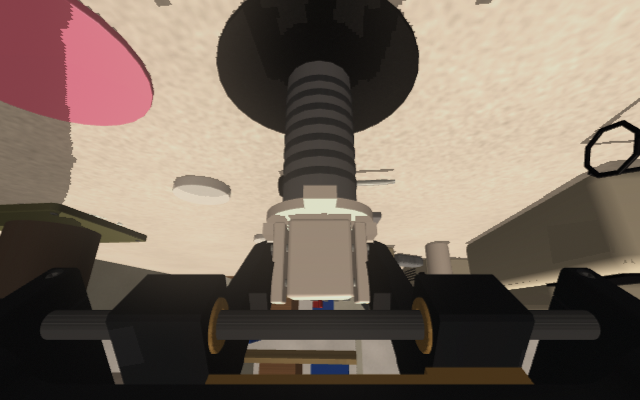

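Call:
drive_tool(
  plan=[
    {"dx":-0.008,"dy":0,"dz":-0.0066,"wx":0,"wy":0,"wz":0,"jaw":0},
    {"dx":-0.016,"dy":0,"dz":-0.0133,"wx":0,"wy":0,"wz":0,"jaw":0},
    {"dx":-0.024,"dy":0,"dz":-0.02,"wx":0,"wy":0,"wz":0,"jaw":0},
    {"dx":-0.024,"dy":0,"dz":-0.02,"wx":0,"wy":0,"wz":0,"jaw":0},
    {"dx":-0.024,"dy":0,"dz":-0.02,"wx":0,"wy":0,"wz":0,"jaw":0},
    {"dx":-0.024,"dy":0,"dz":-0.02,"wx":0,"wy":0,"wz":0,"jaw":0},
    {"dx":-0.024,"dy":0,"dz":-0.02,"wx":0,"wy":0,"wz":0,"jaw":0},
    {"dx":-0.016,"dy":0,"dz":-0.0133,"wx":0,"wy":0,"wz":0,"jaw":0},
    {"dx":0,"dy":0,"dz":0,"wx":0,"wy":0,"wz":0,"jaw":0},
  ],
)

```text
clock: 14.02
tcp_pos: [508.2, 304.5, 300.9]
tcp_rot: [0.674, 0.606, -0.311, 0.284]
ft_force: [0.6, 0.3, -0.9]
gripper_width: 0.504
```

Call:
drive_tool(
  plan=[
    {"dx":0,"dy":0,"dz":0,"wx":0,"wy":0.005,"wz":0,"jaw":0},
    {"dx":0,"dy":0,"dz":0,"wx":0,"wy":0.01,"wz":0,"jaw":0},
    {"dx":0,"dy":0,"dz":0,"wx":0,"wy":0.015,"wz":0,"jaw":0},
    {"dx":0,"dy":0,"dz":0,"wx":0,"wy":0.015,"wz":0,"jaw":0},
    {"dx":0,"dy":0,"dz":0,"wx":0,"wy":0.015,"wz":0,"jaw":0},
    {"dx":0,"dy":0,"dz":0,"wx":0,"wy":0.015,"wz":0,"jaw":0},
    {"dx":0,"dy":0,"dz":0,"wx":0,"wy":0.015,"wz":0,"jaw":0},
    {"dx":0,"dy":0,"dz":0,"wx":0,"wy":0.015,"wz":0,"jaw":0},
    {"dx":0,"dy":0,"dz":0,"wx":0,"wy":0.015,"wz":0,"jaw":0},
    {"dx":0,"dy":0,"dz":0,"wx":0,"wy":0.01,"wz":0,"jaw":0},
  ],
)

```text
clock: 14.85
tcp_pos: [507.2, 301.8, 296.4]
tcp_rot: [0.743, 0.669, -0.021, 0.019]
ft_force: [0.2, 0.0, -1.4]
gripper_width: 0.504
```

Run:
```python
from rel import *
s=rel([508.4,-107,200]); print(s['q'].tolist(),s['gripper_width'],s['ft_force'])
im,d=grab_frame('wrist'); cv2.imwrite("pics/w12.png",im)
im,d=grab_frame('scene'); cv2.imwrite("pics/sc12.png",im)
```

```text
pos [507.2 301.8 296.4] axes x [ 0.105  0.993 -0.057] y [ 0.994 -0.105  0.001] z [-0.005 -0.057 -0.998] | shift tool mm [-400.2   44.   119.6] share [-0.5003  0.055   0.1495] clk 14.85
[-0.37342990424511957, 0.6404102556414246, -0.46570957243185407, 1.5866794053229063, 0.3602987219542986, 1.0420493274696114, -1.0624666700759482] 0.5042515319261495 [ 0.16219926  0.02774558 -1.38074609]
```

View pics/w12.png

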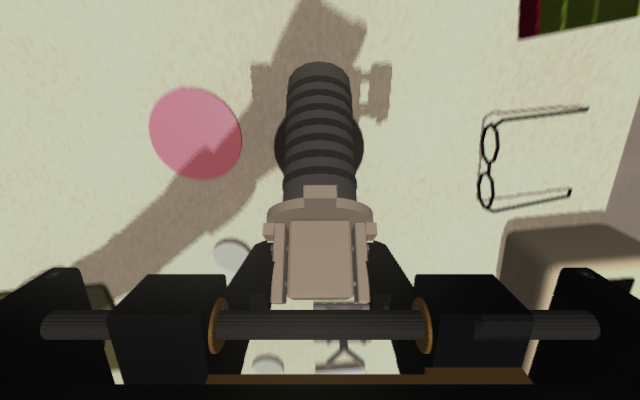

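View pics/sc12.png

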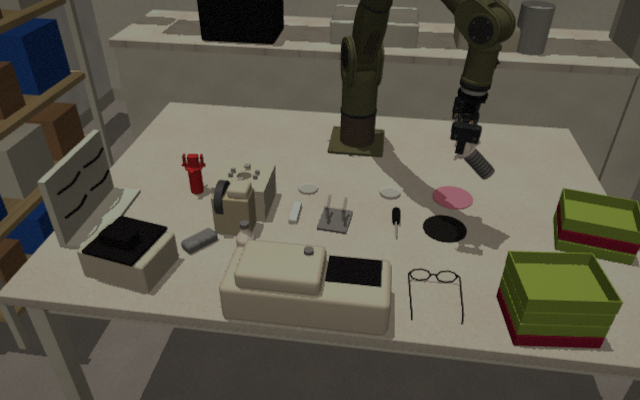

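Call:
drive_tool(
  plan=[
    {"dx":-0.02,"dy":0.002,"dz":0,"wx":0,"wy":0,"wz":0,"jaw":0},
    {"dx":-0.035,"dy":0.004,"dz":0,"wx":0,"wy":0,"wz":0,"jaw":0},
    {"dx":-0.045,"dy":0.005,"dz":0,"wx":0,"wy":0,"wz":0,"jaw":0},
    {"dx":-0.045,"dy":0.005,"dz":0,"wx":0,"wy":0,"wz":0,"jaw":0},
    {"dx":-0.045,"dy":0.005,"dz":0,"wx":0,"wy":0,"wz":0,"jaw":0},
    {"dx":-0.045,"dy":0.005,"dz":0,"wx":0,"wy":0,"wz":0,"jaw":0},
    {"dx":-0.045,"dy":0.005,"dz":0,"wx":0,"wy":0,"wz":0,"jaw":0},
    {"dx":-0.045,"dy":0.005,"dz":0,"wx":0,"wy":0,"wz":0,"jaw":0},
    {"dx":-0.045,"dy":0.005,"dz":0,"wx":0,"wy":0,"wz":0,"jaw":0},
    {"dx":-0.045,"dy":0.005,"dz":0,"wx":0,"wy":0,"wz":0,"jaw":0},
  ],
)

```text
clock: 15.78
tcp_pos: [509.4, -30.7, 315.7]
tcp_rot: [0.742, 0.67, -0.023, 0.02]
ft_force: [1.1, -0.2, -2.1]
gripper_width: 0.507
```

Call:
drive_tool(
  plan=[
    {"dx":-0.045,"dy":0.005,"dz":0,"wx":0,"wy":0.005,"wz":0,"jaw":0},
    {"dx":-0.025,"dy":0.003,"dz":0,"wx":0,"wy":0.01,"wz":0,"jaw":0},
    {"dx":-0.015,"dy":0.001,"dz":0,"wx":0,"wy":0.013,"wz":0,"jaw":0},
    {"dx":0,"dy":0,"dz":0,"wx":0,"wy":0.015,"wz":0,"jaw":0},
    {"dx":0,"dy":0,"dz":0,"wx":0,"wy":0.015,"wz":0,"jaw":0},
    {"dx":0,"dy":0,"dz":0,"wx":0,"wy":0.015,"wz":0,"jaw":0},
    {"dx":0,"dy":0,"dz":0,"wx":0,"wy":0.015,"wz":0,"jaw":0},
    {"dx":0,"dy":0,"dz":0,"wx":0,"wy":0.015,"wz":0,"jaw":0},
    {"dx":0,"dy":0,"dz":0,"wx":0,"wy":0.01,"wz":0,"jaw":0},
    {"dx":0,"dy":0,"dz":0,"wx":0,"wy":0.007,"wz":0,"jaw":0},
  ],
)

```text
clock: 16.62
tcp_pos: [509.7, -99.3, 316.9]
tcp_rot: [0.699, 0.629, 0.253, -0.23]
ft_force: [-0.5, 0.4, -1.8]
gripper_width: 0.505
```

Run:
```python
from rel import *
s=rel([508.4,-107,150]); print(s['q'].tolist(),s['gripper_width'],s['ft_force'])
im,d=grab_frame('wrist'); cv2.imwrite("pics/w13.png",im); np.save('w13d.npy',d); np.save('w13P.npy',np.nan_to_num(cloud('wrist',d,s)))
im,d=grab_frame('side'); cv2.imwrite("pics/s13.png",im)
im,d=grab_frame('scene'); cv2.imwrite("pics/sc13.png",im)
```

```text
pos [509.7 -99.3 316.9] axes x [0.081 0.762 0.642] y [ 0.995 -0.104 -0.003] z [ 0.064  0.639 -0.766] | shift tool mm [-113.2    0.   122.9] share [-0.1415  0.      0.1536] clk 16.6167
[0.9486198616066878, 0.7613498257009166, -0.8771820362133902, 1.7224156640515123, -0.16289855886412216, 0.9634356644290695, 0.20153157530606997] 0.5052907257823488 [-0.4975519   0.42862133 -1.80740844]
```

View pics/w13.png

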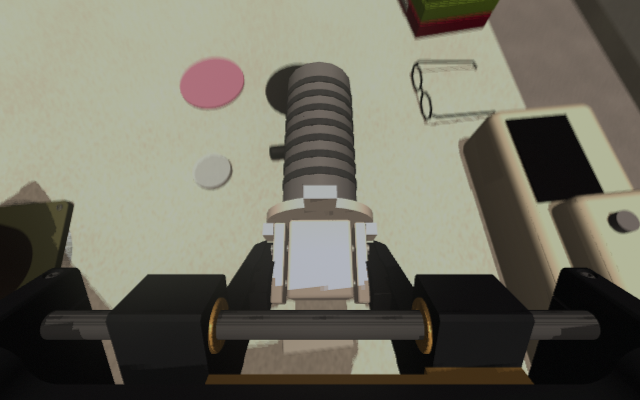

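View pics/sc13.png

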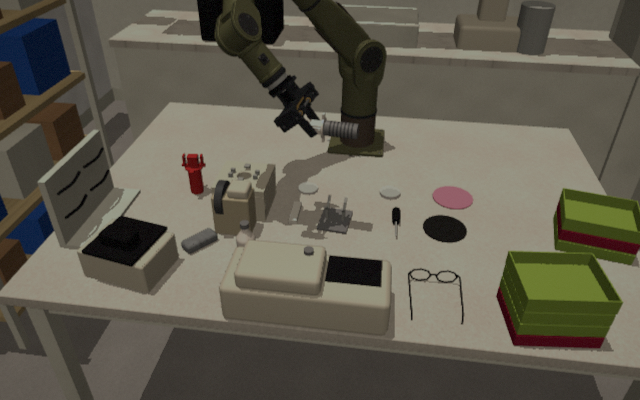

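```bash
cat > cyl.py <<'E'
from rel import *
from scipy.optimize import least_squares
def cyl(P,box=(70,180,292,348),p0=None):
    q=P[box[0]:box[1],box[2]:box[3]].reshape(-1,3); q=q[np.isfinite(q).all(1)]
    s=telemetry.state(); c=np.median(q,0); q=q[np.linalg.norm(q-c,axis=1)<70]
    # axis line: point (x0,z0) at y=yc ; dir (a,1,b)
    yc=q[:,1].mean()
    def f(p):
        o=np.array([p[0],yc,p[1]]); u=np.array([p[2],1,p[3]]); u/=np.linalg.norm(u)
        v=q-o; return np.linalg.norm(v-np.outer(v@u,u),axis=1)-20.8
    r=least_squares(f,[q[:,0].mean(),q[:,2].mean()-21,0.1,0],loss='soft_l1'); p=r.x
    u=np.array([p[2],1,p[3]]);u/=np.linalg.norm(u)
    print('n',len(q),'resid',np.median(abs(r.fun)).round(2),'axis pt',[p[0].round(1),yc.round(1),p[1].round(1)],'dir',u.round(3),'pitch deg',np.degrees(np.arcsin(u[2])).round(1),'yaw from y',np.degrees(np.arctan2(u[0],u[1])).round(1),'y range',q[:,1].min(),q[:,1].max())
    return np.array([p[0],yc,p[1]]),u
E
python3 - <<'E'
from cyl import *
P=np.load('w13P.npy'); o,u=cyl(P)
s=telemetry.state(); t=(s['tcp_pos']-o)@u; print('axis at tcp',o+u*t, s['tcp_pos'])
im=cv2.imread('pics/w13.png')
E
```

```text
n 6110 resid 0.37 axis pt [np.float64(518.3), np.float64(-18.2), np.float64(314.9)] dir [ 0.096  0.995 -0.002] pitch deg -0.1 yaw from y 5.5 y range -54.05483806112334 26.45129584966844
axis at tcp [510.65536939 -98.16066652 315.03782783] [509.77041837 -98.07084255 317.49571529]
```

Call:
drive_tool(
  plan=[
    {"dx":-0.012,"dy":0,"dz":0.013,"wx":0,"wy":0,"wz":0,"jaw":0},
    {"dx":-0.0235,"dy":0,"dz":0.0255,"wx":0,"wy":0,"wz":0,"jaw":0},
    {"dx":-0.0235,"dy":0,"dz":0.0255,"wx":0,"wy":0,"wz":0,"jaw":0},
    {"dx":-0.0235,"dy":0,"dz":0.0255,"wx":0,"wy":0,"wz":0,"jaw":0},
    {"dx":-0.0235,"dy":0,"dz":0.0255,"wx":0,"wy":0,"wz":0,"jaw":0},
    {"dx":-0.0235,"dy":0,"dz":0.0255,"wx":0,"wy":0,"wz":0,"jaw":0},
    {"dx":-0.0235,"dy":0,"dz":0.0255,"wx":0,"wy":0,"wz":0,"jaw":0},
    {"dx":-0.0235,"dy":0,"dz":0.0255,"wx":0,"wy":0,"wz":0,"jaw":0},
    {"dx":-0.01,"dy":0,"dz":0.011,"wx":0,"wy":0,"wz":0,"jaw":0},
    {"dx":0,"dy":0,"dz":0,"wx":0,"wy":0,"wz":0,"jaw":0},
  ],
)

```text
clock: 17.6
tcp_pos: [508.0, -108.1, 96.7]
tcp_rot: [0.698, 0.63, 0.251, -0.229]
ft_force: [-0.6, -0.2, -0.3]
gripper_width: 0.51
```

Call:
drive_tool(
  plan=[
    {"dx":0,"dy":0,"dz":0,"wx":0,"wy":0,"wz":0,"jaw":0},
  ],
)

```text
clock: 17.68
tcp_pos: [509.4, -108.1, 99.4]
tcp_rot: [0.698, 0.63, 0.253, -0.228]
ft_force: [0.4, 0.5, -1.8]
gripper_width: 0.505
```

Run:
```python
from cyl import *
s=telemetry.state(); im,d=grab_frame('wrist'); cv2.imwrite("pics/w14.png",im); P=cloud('wrist',d,s); np.save('w14P.npy',P)
o,u=cyl(P); t=(s['tcp_pos']-o)@u; bc=o+u*(t+79); print('tcp',s['tcp_pos'],'barrel centre',bc,s['ft_force'],s['clock'])
rel(s['tcp_pos']+np.array([516.5,-29.5,80])-bc)
im,d=grab_frame('side'); cv2.imwrite("pics/s14.png",cv2.resize(im[120:320,230:480],None,fx=3,fy=3))
im,d=grab_frame('scene'); cv2.imwrite("pics/sc14.png",cv2.resize(im[120:270,200:400],None,fx=4,fy=4))
```

```text
n 6105 resid 0.39 axis pt [np.float64(517.8), np.float64(-27.0), np.float64(97.2)] dir [ 0.094  0.996 -0.006] pitch deg -0.3 yaw from y 5.4 y range -62.53272362134254 17.751378476774676
tcp [ 509.4259788  -108.05458106   99.41013683] barrel centre [517.61155357 -29.4872307   97.21032331] [ 0.43898567  0.51561221 -1.78941032] 17.6833
pos [ 509.8 -108.3  100.1] axes x [0.077 0.765 0.64 ] y [ 0.995 -0.102  0.002] z [ 0.067  0.636 -0.769] | shift tool mm [-11.4  -1.5  13.8] share [-0.0142 -0.0019  0.0172] clk 17.7333
```

View pics/w14.png

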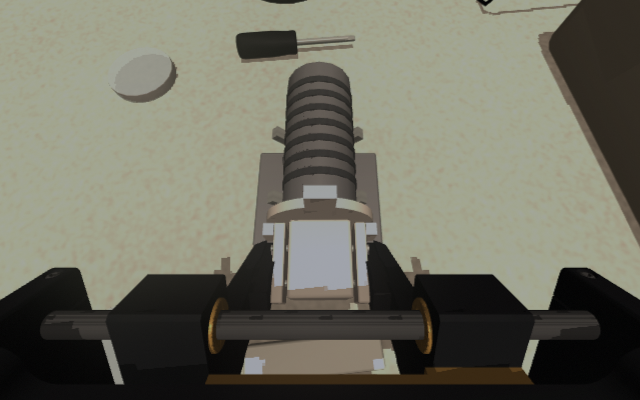

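View pics/sc14.png

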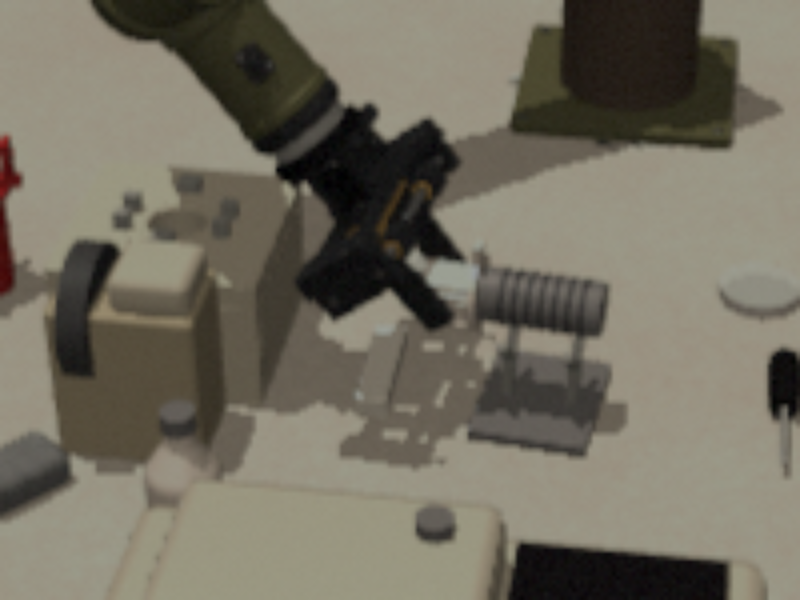

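View pics/s14.png

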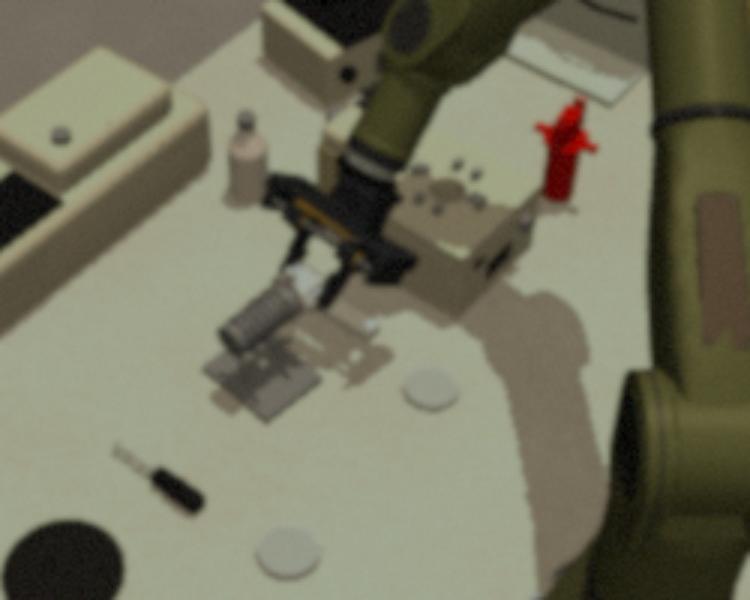

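Call:
drive_tool(
  plan=[
    {"dx":-0.005,"dy":-0.001,"dz":0.006,"wx":0,"wy":0,"wz":0,"jaw":0},
    {"dx":-0.005,"dy":-0.0005,"dz":0.006,"wx":0,"wy":0,"wz":0,"jaw":0},
    {"dx":-0.004,"dy":0,"dz":0.005,"wx":0,"wy":0,"wz":0,"jaw":0},
    {"dx":0,"dy":0,"dz":0,"wx":0,"wy":0,"wz":0,"jaw":0},
    {"dx":0,"dy":0,"dz":0,"wx":0,"wy":0,"wz":0,"jaw":0},
  ],
)

```text
clock: 18.25
tcp_pos: [507.3, -108.8, 80.3]
tcp_rot: [0.698, 0.63, 0.253, -0.228]
ft_force: [-0.6, 1.0, -1.1]
gripper_width: 0.505
```

```bash
cat > look.py <<'E'
from cyl import *
import sys
s=telemetry.state(); im,d=grab_frame('wrist'); cv2.imwrite(f"pics/{sys.argv[1]}.png",im); P=cloud('wrist',d,s)
o,u=cyl(P); t=(s['tcp_pos']-o)@u; bc=o+u*(t+79); print('tcp',s['tcp_pos'],'barrel centre',bc,s['ft_force'],s['clock'])
rel(s['tcp_pos']+np.array([516.5,-29.5,76.5])-bc)
E
python3 look.py w15
```

```text
n 6109 resid 0.38 axis pt [np.float64(515.8), np.float64(-27.8), np.float64(78.1)] dir [ 0.096  0.995 -0.005] pitch deg -0.3 yaw from y 5.5 y range -63.33280258847832 17.139540019734497
tcp [ 507.26798579 -108.82943592   80.34562065] barrel centre [515.58579935 -30.27534258  78.14288152] [-0.62281533  1.00972272 -1.10365693] 18.25
pos [ 507.4 -108.8   80.6] axes x [0.079 0.764 0.64 ] y [ 0.995 -0.103 -0.   ] z [ 0.066  0.637 -0.768] | shift tool mm [-0.6  0.7  2. ] share [-0.0007  0.0008  0.0025] clk 18.3
```

Call:
drive_tool(
  plan=[
    {"dx":-0.001,"dy":0.0005,"dz":0.0015,"wx":0,"wy":0,"wz":0,"jaw":0},
    {"dx":0,"dy":0,"dz":0,"wx":0,"wy":0,"wz":0,"jaw":0},
    {"dx":0,"dy":0,"dz":0,"wx":0,"wy":0,"wz":0,"jaw":0},
  ],
)

```text
clock: 18.55
tcp_pos: [508.0, -108.7, 79.4]
tcp_rot: [0.698, 0.63, 0.253, -0.228]
ft_force: [-0.1, -0.4, -0.8]
gripper_width: 0.509
```

Call:
drive_tool(
  plan=[
    {"dx":-0.001,"dy":0,"dz":0.001,"wx":0,"wy":0,"wz":0,"jaw":0},
    {"dx":0,"dy":0,"dz":0,"wx":0,"wy":0,"wz":0,"jaw":0},
    {"dx":0,"dy":0,"dz":0,"wx":0,"wy":0,"wz":0,"jaw":0},
  ],
)

```text
clock: 18.8
tcp_pos: [507.9, -108.9, 78.2]
tcp_rot: [0.698, 0.63, 0.253, -0.228]
ft_force: [-0.6, 0.1, -3.0]
gripper_width: 0.503
```

Call:
drive_tool(
  plan=[
    {"dx":-0.001,"dy":0,"dz":0.001,"wx":0,"wy":0,"wz":0,"jaw":0},
    {"dx":0,"dy":0,"dz":0,"wx":0,"wy":0,"wz":0,"jaw":0},
    {"dx":0,"dy":0,"dz":0,"wx":0,"wy":0,"wz":0,"jaw":0},
  ],
)

```text
clock: 19.05
tcp_pos: [507.7, -108.8, 77.3]
tcp_rot: [0.698, 0.63, 0.253, -0.228]
ft_force: [-0.6, -0.7, 1.7]
gripper_width: 0.504
```

Call:
drive_tool(
  plan=[
    {"dx":-0.001,"dy":0,"dz":0.001,"wx":0,"wy":0,"wz":0,"jaw":0},
    {"dx":0,"dy":0,"dz":0,"wx":0,"wy":0,"wz":0,"jaw":0},
    {"dx":0,"dy":0,"dz":0,"wx":0,"wy":0,"wz":0,"jaw":0},
  ],
)

```text
clock: 19.3
tcp_pos: [507.7, -108.9, 76.5]
tcp_rot: [0.698, 0.63, 0.253, -0.228]
ft_force: [-2.4, -2.5, 5.4]
gripper_width: 0.503
```

```bash
python3 look.py w16
```

```text
n 6129 resid 0.37 axis pt [np.float64(516.0), np.float64(-29.0), np.float64(75.9)] dir [0.095 0.995 0.015] pitch deg 0.9 yaw from y 5.4 y range -64.02812887066919 16.23214443090764
tcp [ 507.73806987 -108.88952471   76.47390785] barrel centre [515.9168834  -30.29241249  75.88011924] [-2.36956835 -2.47062664  5.3880294 ] 19.3
pos [ 507.7 -108.9   76.5] axes x [0.079 0.764 0.64 ] y [ 0.995 -0.103 -0.   ] z [ 0.066  0.637 -0.768] | shift tool mm [1.  0.5 0.1] share [0.0013 0.0006 0.0001] clk 19.35
```

Call:
drive_tool(
  plan=[
    {"dx":0.001,"dy":0,"dz":-0.001,"wx":0,"wy":0,"wz":0,"jaw":0},
    {"dx":0,"dy":0,"dz":0,"wx":0,"wy":0,"wz":0,"jaw":0},
    {"dx":0,"dy":0,"dz":0,"wx":0,"wy":0,"wz":0,"jaw":0.55},
    {"dx":0,"dy":0,"dz":0,"wx":0,"wy":0,"wz":0,"jaw":0.62},
    {"dx":0,"dy":0,"dz":0,"wx":0,"wy":0,"wz":0,"jaw":0.68},
    {"dx":0,"dy":0,"dz":0,"wx":0,"wy":0,"wz":0,"jaw":0.75},
    {"dx":0,"dy":0,"dz":0,"wx":0,"wy":0,"wz":0,"jaw":0.85},
    {"dx":0,"dy":0,"dz":0,"wx":0,"wy":0,"wz":0,"jaw":1},
    {"dx":0,"dy":0,"dz":0,"wx":0,"wy":0,"wz":0,"jaw":1},
    {"dx":0,"dy":0,"dz":0,"wx":0,"wy":0,"wz":0,"jaw":1},
  ],
)

```text
clock: 20.18
tcp_pos: [508.1, -109.2, 77.0]
tcp_rot: [0.698, 0.63, 0.253, -0.228]
ft_force: [-0.6, -0.7, -0.4]
gripper_width: 0.998
```

```bash
python3 look.py w17
```

```text
n 6116 resid 0.38 axis pt [np.float64(515.9), np.float64(-28.7), np.float64(75.6)] dir [0.094 0.995 0.008] pitch deg 0.5 yaw from y 5.4 y range -64.03764958490689 15.514874581741054
tcp [ 508.14762987 -109.19868668   77.02786978] barrel centre [515.72837498 -30.54894592  75.62478861] [-0.56306094 -0.70004295 -0.36335699] 20.1833
pos [ 508.1 -109.1   77. ] axes x [0.079 0.765 0.64 ] y [ 0.995 -0.103  0.   ] z [ 0.066  0.636 -0.769] | shift tool mm [1.4 0.7 0. ] share [0.0017 0.0009 0.    ] clk 20.2333
```

View pics/w17.png

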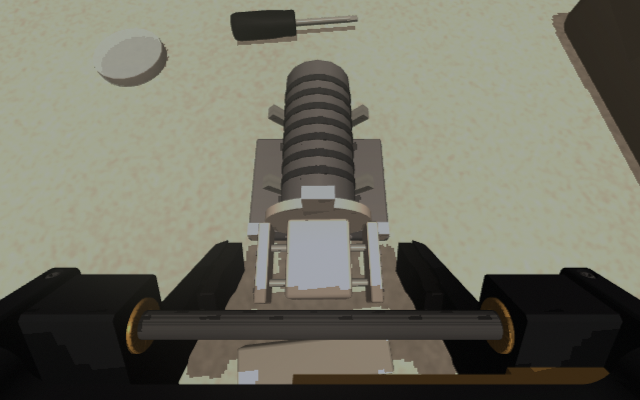

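The strainer is released and resting in both Vs, level to 0.5°. Retracting along the tool axis.

Call:
drive_tool(
  plan=[
    {"dx":0,"dy":0,"dz":-0.01,"wx":0,"wy":0,"wz":0,"jaw":1},
    {"dx":0,"dy":0,"dz":-0.025,"wx":0,"wy":0,"wz":0,"jaw":1},
    {"dx":0,"dy":0,"dz":-0.035,"wx":0,"wy":0,"wz":0,"jaw":1},
    {"dx":0,"dy":0,"dz":-0.04,"wx":0,"wy":0,"wz":0,"jaw":1},
    {"dx":0,"dy":0,"dz":-0.03,"wx":0,"wy":0,"wz":0,"jaw":1},
    {"dx":0,"dy":0,"dz":0,"wx":0,"wy":0,"wz":0,"jaw":1},
    {"dx":0,"dy":0,"dz":0,"wx":0,"wy":0,"wz":0,"jaw":1},
    {"dx":0,"dy":0,"dz":0,"wx":0,"wy":0,"wz":0,"jaw":1},
  ],
)

```text
clock: 20.9
tcp_pos: [499.9, -179.6, 162.8]
tcp_rot: [0.698, 0.63, 0.252, -0.228]
ft_force: [-0.5, 0.1, -0.2]
gripper_width: 1.0
```

Run:
```python
from cyl import *
s=telemetry.state(); im,d=grab_frame('wrist'); cv2.imwrite("pics/w18.png",im); P=cloud('wrist',d,s); np.save('w18P.npy',P)
print(s['tcp_pos'],s['ft_force'],s['joint_velocities'].round(3))
im,_=grab_frame('scene'); cv2.imwrite("pics/sc18.png",im)
```

```text
[ 499.9206344  -179.55281311  162.80466217] [-0.53826464  0.11177696 -0.17210613] [-0.015  0.016 -0.     0.013 -0.001  0.002  0.   ]
```

View pics/w18.png

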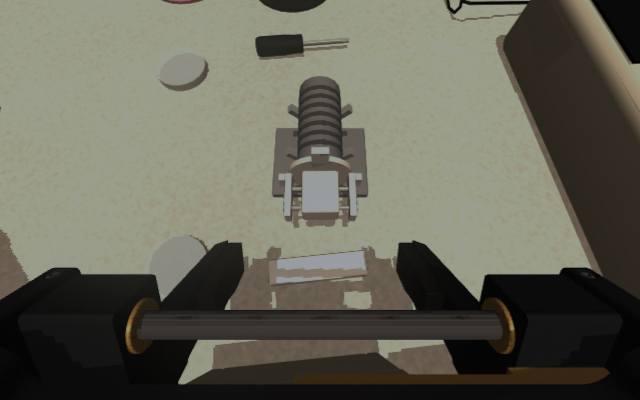

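View pics/sc18.png

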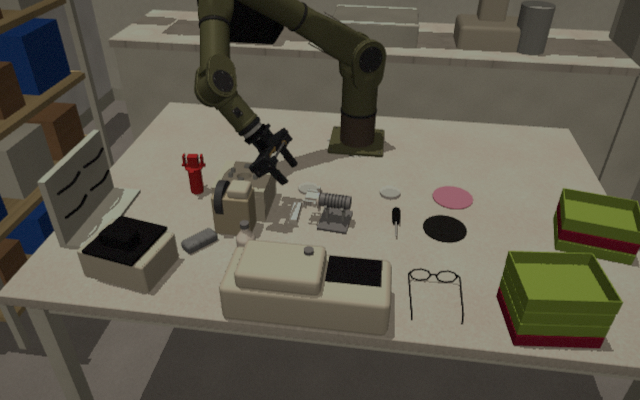

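```bash
python3 - <<'E'
from cyl import *
P=np.load('w18P.npy'); o,u=cyl(P,(85,145,305,337))
q=P[78:160,295:345].reshape(-1,3); foot=(q[(np.abs(q[:,2]-76)<25)]@u).max(); 
bc=o+u*(foot-46-o@u); print('barrel centre',bc.round(1))
yr=np.array([.103,.995]); xr=np.array([.995,-.103]); dd=bc[:2]-[516.5,-29.4]; print('in rack x,y',dd@xr,dd@yr,'z',bc[2]-75)
E
python3 -c "
from cell import workorder; print(workorder.job_done())"
```

```text
n 1917 resid 0.41 axis pt [np.float64(515.9), np.float64(-28.0), np.float64(75.6)] dir [0.095 0.995 0.008] pitch deg 0.4 yaw from y 5.4 y range -60.98624100766057 10.931733851779882
barrel centre [515.7 -29.9  75.6]
in rack x,y -0.7632558874012505 -0.5810886524674074 z 0.6298282318116293
the job is handed in; nothing more can be done
None
```

The strainer is out of the edger and lying in both V-notches of the drying rack. I handed the job in at about 21 s; it reported no verdict.

1. **Unlocking:** I squeezed both tabs, turned the cap about 42° counter-clockwise while it was still seated, and drew it straight up.
2. **Mat:** I stood it upright on the black drip mat about 1 mm from the centre, opened the gripper and lifted clear.
3. **Rack:** I took it again by the cap with the hand tilted 50°, turned it 90° and laid it down with the cap end towards the edger.

**Last checks, measured from the wrist camera after the hand had backed off:**

| Check | Measured | Limit |
|---|---|---|
| Sideways offset from the rest point | -0.8 mm | 6 mm |
| Offset along the rack | -0.6 mm | 20 mm |
| Height offset | +0.6 mm | 6 mm |
| Tilt from level | 0.4° | 7° |
| Angle to the rack's y axis | about 0.5° | 7° |

- **Robot clear:** the wrist force was near zero and the hand was touching nothing.
- **Bystanders:** the spray bottle and the spectacles looked unmoved in the last scene image. I judged this by eye and did not measure it.
- **Disagreement:** the gripper read about 44 mm with the tabs squeezed, against the stated 48 mm. The images showed the tabs fully home, and it did not affect the grasp.

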